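Lock a bowl blank in its jig with an extension tube on an over-centre clamp

TASK

Slip the square steel tube over the stub lever of the over-centre clamp, push it well home, and with it throw the lever past its dead point to the end stop, so that the ram locks the round bowl blank against the two posts. Then draw the tube off the lever and put it back down flat on the bench, clear of the jig. Work the clamp only through the tube: keep the gripper and arm off the jig and the blank, and leave the other things on the bench where they are.

Things in the scene. Friction and masses are not known exactly. Their poses are not given: they have to be found in the camera images.
- clamp: Fixed holding jig: plywood board 310 x 150 x 18 mm (x -60 to 250) with a steel over-centre clamp. Origin: on the vertical lever pivot, at bench height; +x along the ram to the blank and two posts (radius 10, 68 mm tall, at x 218, y +-42 mm). Pivot column radius 17, 97 mm tall, with a crank disc of radius 26, 54 to 60 mm up; ram guide 55 mm tall. All heights above the bench.
- lever (a joint): Lever swing about the vertical pivot, rad; grows counter-clockwise from above. At 0 (open) the stub points 128 deg counter-clockwise of the jig's +x. Starts about 0 to 0.2, held by 0.25 N m of friction; then a return spring resists, up to about 2.5 N m near 0.9, fading to nothing at the dead point, 1.6; past it the spring throws the lever to its stop at 1.80, where it stays locked.
- stub (a point): Short stub lever. Origin on the pivot axis, 75 mm above the bench; +x points out along the stub and rises 0.26 rad (15 deg) above level; y is level. A 30 x 30 mm shoulder block ends 40 mm out along x; then a 14 x 14 mm steel bar to 96 mm and an 8 x 8 mm nose to 105 mm. Swings with the lever, also if nudged sideways while open.
- stub_tip (a point): End of the stub's nose, 105 mm from the point stub along its x.
- tube: Extension: loose square steel tube 220 mm long, 26 x 26 mm outside, 20 x 20 mm inside, open at both ends, about 0.35 kg. Lies flat on the bench left or right of the jig. Origin: its middle, on the centre line (13 mm up when lying); x along its length; either end fits the stub. Fully home its end meets the shoulder, its middle then 150 mm from the point stub.
- blank: Loose round wooden bowl blank, 90 mm diameter, 40 mm tall, 0.18 kg, lying on the jig board between ram and posts. Origin: centre of its underside. The ram pushes it; against both posts it is centred at x = 182, y = 0 mm in the jig's frame.
- gouge: Bystander: turning gouge with a pale wooden handle, 290 mm long, 28 mm tall, lying along its x on the side of the jig opposite to the tube. Origin under its middle.
- bowl: Bystander: turned dark wooden bowl, 100 mm across, 50 mm tall, on the far right of the bench. Origin under its centre.
- glue: Bystander: plastic glue bottle, 56 mm across, 110 mm tall, on the far left of the bench. Origin under its centre.
Not all that is in view belongs to the job. What is shaped like the tube but black, red or yellow is not meant.

How it is judged:
On the way, in this order (a step that is already met when the one before it is completed fails the run):
1. the tube is slipped at least 40 mm over the lever's stub (x of stub_tip in the frame of tube between -0.07 and 0.07 m and y of stub_tip in the frame of tube between -0.01 and 0.01 m and z of stub_tip in the frame of tube between -0.01 and 0.01 m and angle between the x axis of tube and the x axis of stub, either way round below 0.25 rad), for 0.2 s.
2. the lever is past its dead point and at its end stop, thrown with the tube still on the stub (value of joint lever above 1.74 rad and x of stub_tip in the frame of tube between -0.095 and 0.095 m and y of stub_tip in the frame of tube between -0.01 and 0.01 m and z of stub_tip in the frame of tube between -0.01 and 0.01 m and angle between the x axis of tube and the x axis of stub, either way round below 0.25 rad), for 0.2 s.
At the end, for the whole second after the job is handed in: The lever stands above 1.74 rad (locked, end stop at 1.80); the blank is upright and within 5 mm of its place against both posts; the tube lies flat and at rest on the bench (its middle less than 18 mm up), off the stub and not touching the jig (value of joint lever above 1.74 rad and x of blank in the frame of clamp between 0.1773 and 0.1873 m and y of blank in the frame of clamp between -0.005 and 0.005 m and angle between blank's own z axis and vertical below 0.1 rad and height (world z) of tube below 0.018 m and linear speed of each of tube, blank below 0.02 m/s and contact force between tube and clamp below 0.3 N and distance between tube and stub_tip above 0.12 m).
It fails at once if the gripper or arm presses on the jig, clamp or blank (over 3 N) (contact force between any of the fingers, the arm and clamp above 3 N or contact force between any of the fingers, the arm and blank above 3 N).
It fails at once if a bystander is moved by more than 30 mm (distance of any of gouge, bowl, glue from where it was at the start of the episode above 0.03 m).
It also fails if it takes over 64 s, if anything falls off the work surface, if the arm or the gripper's body presses on something with over 40 N, if the wrist force passes 120 N, or if a joint passes its speed limit or range.

ROBOT

A 6-joint arm with a two-finger parallel gripper is mounted at the origin on the work surface. World frame = base frame: x ahead of the robot, y to its left, z up, the work surface at z = 0. Lengths are in m, angles in rad, forces in N, time in s.
With the tool pointing down it reaches from about 0.375 to 0.975 m from the base axis. Payload 3.8 kg.
Tool frame: the origin (TCP) lies on the mounting face of the last link; the fingertips stand 173 mm ahead of it and the grasp point (between the pads) lies 155 mm ahead of it; y points along the fingers, z is the direction in which the jaws open and shut, and the axes are right-handed (so a half turn about y gives the same grasp; the last joint's range is limited). The gripper opens to 85 mm and grips with 20 to 120 N. Pads are 22 mm wide; open, the fingers measure 114 mm over their backs; the gripper's body (76 mm by 85 mm) begins 54 mm behind the grasp point. The pads swing forward as they close: fully open they stand 13 mm farther back than shut.
Start: joints at [1.065, 0.264, 1.604, -0, 1.274, -0.037], TCP at [0.305, 0.602, 0.405] pointing down, gripper open.
Joint ranges: [-2.63, 2.63], [-0.94, 2.18], [0.31, 2.57], [-1.31, 4.45], [0, 2.66], [-2.55, 2.55]. Speed limits (rad/s): [2.57, 2.57, 3.14, 3.14, 3.14, 3.14].

INTERFACE

Orientations are given as a rotation vector (axis times angle).
In Python, from bench import * gives the robot as it stands.
- The arm moves only by the tool apply_moves, never from a script. Its arguments are lists of equal length, an entry for each row: "grip": the opening, from 0 (shut) to 1 (fully open); "delta_pos": the shift along the tool's x, y, z in mm, a list of three; "twist": the turn, a rotation vector about the tool's x, y, z in degrees, a list of three. A call has 1 to 8 rows; each row shifts and turns the commanded pose from where the row before left it, along the tool's axes as they then stand; what a row does not reach is not made up. A row lasts 1/12 s, in which the tool goes at most 41.7 mm and 7.16 degrees, less where a joint would pass 70% of its speed; a pose out of reach is approached as far as the arm can. A call with a gripper value outside its range is refused whole. The fingers move at their own pace and stop on an object; "newtons" is the grip in N (left out, the last holds). Time passes only in rows, so rows that do not move let the fingers close. It gives the time, the measured TCP pose, the force and the opening at its end, in the units of the state.
- state(): the state, without advancing time (a new reading comes with each control period).
- read_camera(name): name is "scene" or "top"; returns a dict with "color" (400x640x3 uint8, red, green, blue), "vfov" (degrees; the focal length in pixels is half the picture's height over the tangent of half this angle, whatever the lens; pixels are square), "cx", "cy" (the principal point, pixels), "R" (3x3) and "t" (3): a world point X has camera coordinates R X + t. Camera axes: x right, y down, z forward; pixel columns grow to the right and rows downward; lengths in m; the calibration is good to about 2 mm. A picture is of the moment at which its call begins. There is no depth.
- finish_job(): hands the job in, once; it reports no verdict.
The state is a dict: "t": time; "q": joint angles; "qd": joint speeds; "effort": joint torques, N m; "eef_pos": TCP position; "ee_rot": TCP orientation; "wrist_force": force on the tool from outside, world axes, zero at the start; "ft_torque": the same for the moment, N m; "finger_gap": opening from 0.0 (shut) to 1.0 (fully open).
Only numpy, scipy, OpenCV 4.12 (cv2) and the standard library are available. Lean on these libraries where they do the work, as an engineer would, in place of code of your own. Each camera call takes 0.05 s, during which the arm holds its last target.

## Working session

There is one attempt and no reset: what is moved stays moved. The work goes in short steps, Python scripts to look and compute and a tool call to move; the robot and the scene stay as the last step left them, time stands still between calls to the robot, and variables do not carry over. Pictures are saved under pics/ and viewed, and the job is handed in when it is done.

Besides the shell and the picture viewer there is one more tool, called after "Call:" as name(argument=value, ...), one argument or row to a line, values as JSON. apply_moves: Moves the arm, as the interface text tells. Its arguments: {"type":"object","properties":{"grip":{"type":"array","items":{"type":"number"}},"delta_pos":{"type":"array","items":{"type":"array","items":{"type":"number"}}},"twist":{"type":"array","items":{"type":"array","items":{"type":"number"}}},"newtons":{"type":"number"}},"required":["grip","delta_pos","twist"]}

```bash
ls; mkdir -p pics; python3 - <<'E'
from bench import *
import cv2,numpy as np,pickle
print(state())
for n in("scene","top"):
    c=read_camera(n); cv2.imwrite(f"pics/{n}0.png",c["color"][...,::-1]); pickle.dump(c,open(f"pics/{n}0.pkl","wb"))
    print(n,c["vfov"],c["cx"],c["cy"],c["R"],c["t"], [k for k in c])
E
```

```text
pics
{'t': 0.0, 'q': array([ 1.06508114e+00,  2.64784210e-01,  1.60538947e+00, -3.07269626e-06,
        1.27364184e+00, -3.68939946e-02]), 'qd': array([ 0.00021023, -0.0003431 ,  0.00088564,  0.00062764, -0.00051019,
       -0.00031889]), 'effort': array([-2.73776368e-04, -5.15145671e+01, -3.67304850e+01, -1.54077525e-04,
        1.33256221e-02,  1.84319717e-06]), 'eef_pos': array([0.3048251 , 0.60187674, 0.40333228]), 'ee_rot': array([-1.54150911,  0.3681769 , -0.36723832]), 'wrist_force': array([0.04788236, 0.54486672, 1.07546781]), 'ft_torque': array([-0.02744215,  0.00278631, -0.01577139]), 'finger_gap': 1.0004522284920405}
scene 50.513457549015484 319.29003864491153 201.27957278250827 [[ 0.72613644  0.68751226  0.00726398]
 [ 0.51155216 -0.53317157 -0.67382673]
 [-0.45939119  0.49300604 -0.73885369]] [-0.40564497 -0.15019396  1.5512791 ] ['color', 'vfov', 'cx', 'cy', 'R', 't']
top 49.39863770233832 320.34191527639473 196.73234827507022 [[ 0.02876952 -0.99958544 -0.00112266]
 [-0.98793584 -0.02826322 -0.15226281]
 [ 0.15216796  0.00548964 -0.9883394 ]] [0.05437386 0.52539    1.33060419] ['color', 'vfov', 'cx', 'cy', 'R', 't']
```

View pics/scene0.png

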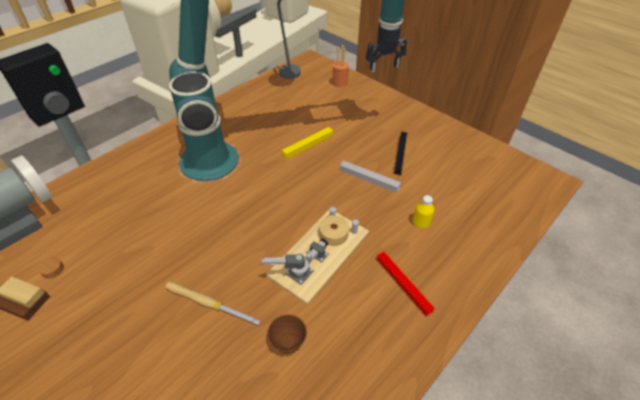

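View pics/top0.png

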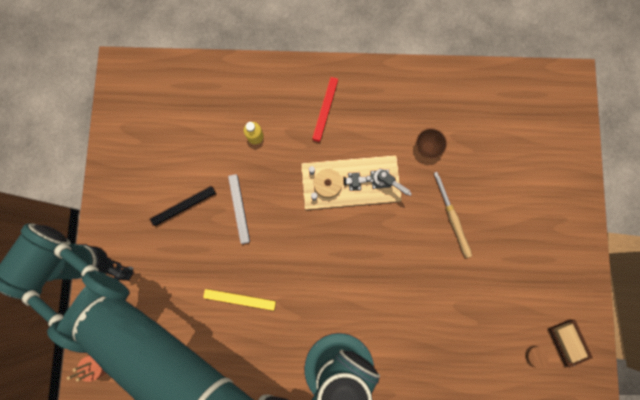

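```bash
cat > h.py <<'E'
import numpy as np,pickle,cv2
from scipy.spatial.transform import Rotation as Ro
def K(c):
    f=c["color"].shape[0]/2/np.tan(np.radians(c["vfov"]/2)); return f
def load(n): return pickle.load(open(f"pics/{n}.pkl","rb"))
def proj(c,X):
    X=np.atleast_2d(X); p=X@c["R"].T+c["t"]; f=K(c)
    return np.c_[f*p[:,0]/p[:,2]+c["cx"],f*p[:,1]/p[:,2]+c["cy"]]
def ray(c,u,v):
    f=K(c); d=c["R"].T@np.array([(u-c["cx"])/f,(v-c["cy"])/f,1]); o=-c["R"].T@c["t"]; return o,d/np.linalg.norm(d)
def onz(c,u,v,z):
    o,d=ray(c,u,v); return o+d*(z-o[2])/d[2]
def tri(rs):
    A=np.zeros((3,3));b=np.zeros(3)
    for o,d in rs:
        P=np.eye(3)-np.outer(d,d);A+=P;b+=P@o
    x=np.linalg.solve(A,b); return x,[np.linalg.norm((np.eye(3)-np.outer(d,d))@(x-o)) for o,d in rs]
E
python3 - <<'E'
import cv2
for n,(a,b,c,d) in {"top":(120,330,120,520),"scene":(120,330,120,520)}.items():
    im=cv2.imread(f"pics/{n}0.png")[a:b,c:d]; cv2.imwrite(f"pics/{n}0z.png",cv2.resize(im,None,fx=2,fy=2,interpolation=cv2.INTER_CUBIC))
E
```

```text
(no output)
```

The tube candidates in the top view are grey (239,209), black (183,206), red (326,110) and yellow (239,299). Only the grey one is bare steel, so that's the one to confirm. The jig is at (351,182) with its +x pointing left in the picture.

View pics/top0z.png

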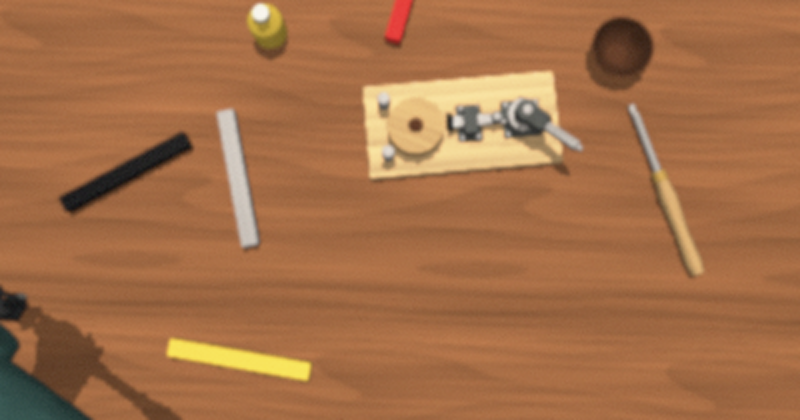

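View pics/scene0z.png

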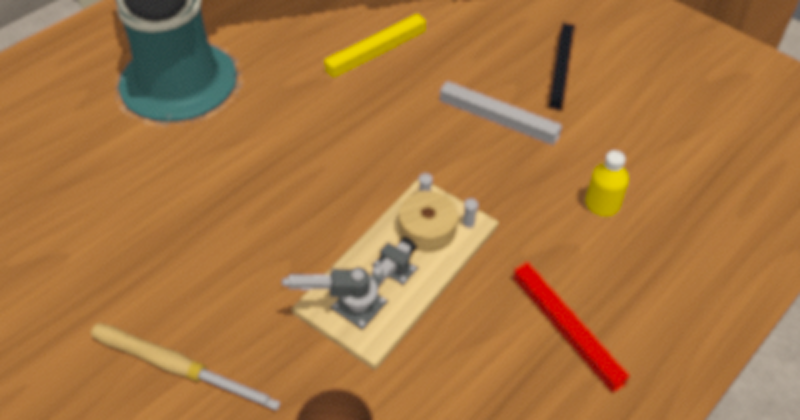

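```bash
python3 - <<'E'
from h import *
for n in("top0","scene0"):
    c=load(n); im=c["color"]; hsv=cv2.cvtColor(im,cv2.COLOR_RGB2HSV)
    m=((hsv[...,1]<70)&(hsv[...,2]>90)).astype(np.uint8)
    roi=np.zeros_like(m)
    if n=="top0": roi[165:255,220:260]=1
    else: roi[155:200,330:410]=1
    m*=roi
    k,l,s,ce=cv2.connectedComponentsWithStats(m); i=1+s[1:,4].argmax()
    cn=cv2.findContours((l==i).astype(np.uint8),0,2)[0][0]
    r=cv2.minAreaRect(cn); print(n,s[i],ce[i],r)
    box=cv2.boxPoints(r); w=np.array([onz(c,u,v,0.02 if n!="top0" else .026) for u,v in box]); print(w.round(4))
    e=[np.linalg.norm(w[j]-w[(j+1)%4]) for j in range(4)]; print(e, w.mean(0))
# jig board: pale wood, top at 18 mm
c=load("top0"); hsv=cv2.cvtColor(c["color"],cv2.COLOR_RGB2HSV)
print(hsv[175,306],hsv[195,380],hsv[160,350],hsv[200,280])
E
```

```text
top0 [229 175  21  69 648] [238.63271605 208.77932099] ((238.61697387695312, 208.79055786132812), (69.23104858398438, 9.398713111877441), 79.3803482055664)
[[0.5858 0.369  0.026 ]
 [0.5923 0.3397 0.026 ]
 [0.3761 0.2871 0.026 ]
 [0.3698 0.3157 0.026 ]]
[np.float64(0.030037650896982154), np.float64(0.22257135472508147), np.float64(0.029327126357432287), np.float64(0.22245781414035126)] [0.4810008  0.32789696 0.026     ]
scene0 [340 161  61  31 646] [369.9876161 175.8869969] ((369.5564270019531, 175.8514404296875), (62.967018127441406, 10.581750869750977), 20.80678939819336)
[[0.3893 0.2758 0.02  ]
 [0.3646 0.3239 0.02  ]
 [0.5856 0.3783 0.02  ]
 [0.6043 0.3313 0.02  ]]
[np.float64(0.05407813461580617), np.float64(0.2275894772884417), np.float64(0.05057629239747562), np.float64(0.22203506814343757)] [0.48593093 0.3273211  0.02      ]
[ 22  95 246] [ 21  97 242] [ 21  94 244] [ 12 151 174]
```

```bash
python3 - <<'E'
from h import *
s=Ro.from_rotvec([-1.54150911,  0.3681769 , -0.36723832]).as_matrix(); print("R tool cols x,y,z\n",s.round(3))
for n in("top0","scene0"):
    c=load(n); hsv=cv2.cvtColor(c["color"],cv2.COLOR_RGB2HSV)
    m=((hsv[...,0]>=16)&(hsv[...,0]<28)&(hsv[...,1]>60)&(hsv[...,1]<135)&(hsv[...,2]>150)).astype(np.uint8)
    roi=np.zeros_like(m)
    if n=="top0": roi[150:216,295:410]=1
    else: roi[195:305,255:380]=1
    m*=roi; m=cv2.morphologyEx(m,cv2.MORPH_CLOSE,np.ones((7,7)))
    cn=max(cv2.findContours(m,0,2)[0],key=cv2.contourArea)
    w=np.array([onz(c,*p[0],0.018)[:2] for p in cv2.convexHull(cn)]).astype(np.float32)
    r=cv2.minAreaRect(w*1000); print(n,r,cv2.boxPoints(r).round(0).tolist())
    cv2.imwrite(f"pics/m_{n}.png",m*255)
    a,b,cc,d=(140,225,290,420) if n=="top0" else (190,310,250,380)
    cv2.imwrite(f"pics/{n}zz.png",cv2.resize(c["color"][a:b,cc:d,::-1],None,fx=5 if n!="top0" else 6,fy=5 if n!="top0" else 6,interpolation=cv2.INTER_CUBIC)[:600])
E
```

```text
R tool cols x,y,z
 [[ 0.892 -0.001  0.452]
 [-0.452 -0.002  0.892]
 [-0.    -1.    -0.002]]
top0 ((578.294189453125, -26.180023193359375), (151.68490600585938, 311.44085693359375), 6.652551651000977) [[485.0, 120.0], [521.0, -190.0], [672.0, -172.0], [636.0, 137.0]]
scene0 ((582.8262939453125, -25.748519897460938), (157.2239227294922, 318.0197448730469), 6.643798351287842) [[486.0, 123.0], [523.0, -193.0], [679.0, -175.0], [643.0, 141.0]]
```

View pics/top0zz.png

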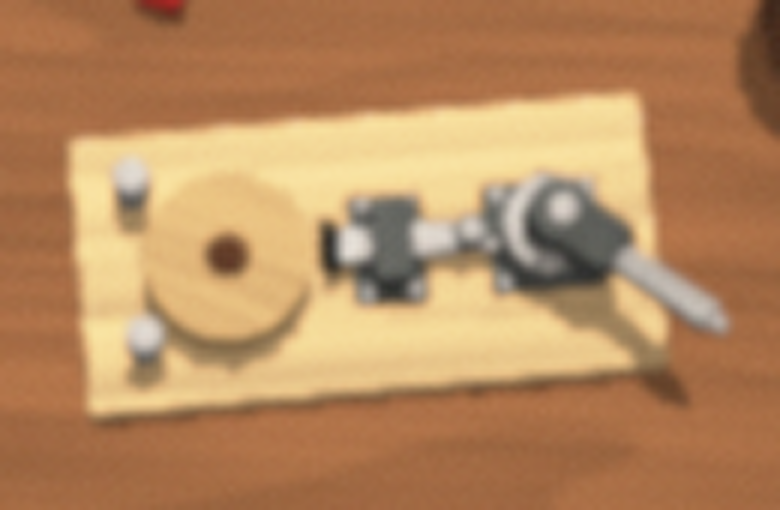

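View pics/scene0zz.png

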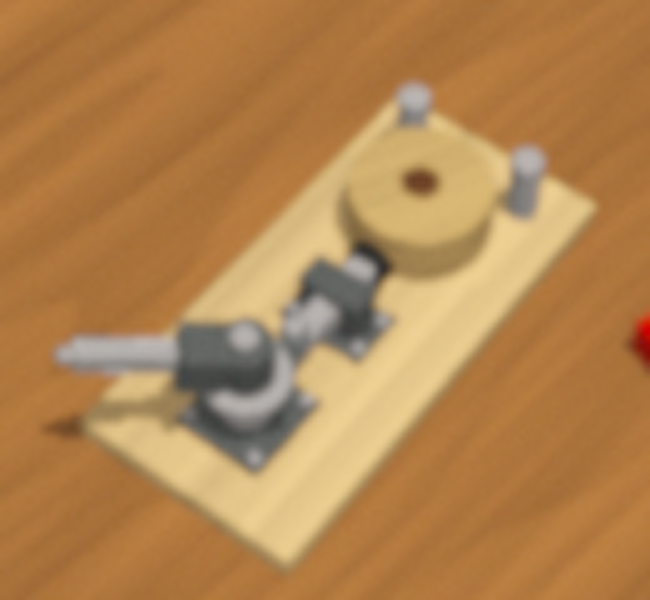

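```bash
python3 - <<'E'
from h import *
t=load("top0");s=load("scene0")
def T(x,y): return ((x+.5)/6-.5+290,(y+.5)/6-.5+140)
def S(x,y): return ((x+.5)/5-.5+250,(y+.5)/5-.5+190)
P=np.array([.5893,-.1205,0])
tip=tri([ray(t,*T(726,325)),ray(s,*S(60,353))]); print("tip",tip)
d=tip[0]-P; print("r",np.hypot(*d[:2]),"yaw",np.degrees(np.arctan2(d[1],d[0]))%360)
col=tri([ray(t,*T(563,207)),ray(s,*S(246,336))]); print("column top",col)
# bar shoulder end & bar axis direction from top at expected heights
a=onz(t,*T(618,256),.075+.040*.259)
b=onz(t,*T(726,325),.102); e=b-a;print(a,b,"yaw bar",np.degrees(np.arctan2(e[1],e[0]))%360, np.linalg.norm(e[:2]))
bl=onz(t,*T(227,256),.058);print("blank centre",bl)
for X in ([.5893,-.1205,.097],): print(proj(t,X),T(563,207),proj(s,X),S(246,336))
E
```

```text
tip (array([ 0.53176254, -0.19981085,  0.10543298]), [np.float64(0.002249401293284181), np.float64(0.002249401293284273)])
r 0.09798352253236009 yaw 234.04032773915975
column top (array([ 0.59143146, -0.11933918,  0.09686098]), [np.float64(0.0019924008934704153), np.float64(0.001992400893470458)])
[ 0.56785885 -0.15070503  0.08536   ] [ 0.5309634  -0.20229926  0.102     ] yaw bar 234.43114185016734 0.06342900774374731
blank centre [0.56732167 0.04852581 0.058     ]
[[383.30429437 174.34065622]] (383.4166666666667, 174.08333333333334) [[297.2086282  256.65504529]] (298.8, 256.8)
```

```bash
cat >> h.py <<'E'
def Rtool(yaw,pitch=0):
    """tool x = outward dir (yaw deg) rising by pitch deg; tool y = approach (down); z = x cross y"""
    y,p=np.radians(yaw),np.radians(pitch); h=np.array([np.cos(y),np.sin(y),0]);k=np.array([0,0,1.])
    x=np.cos(p)*h+np.sin(p)*k; a=np.sin(p)*h-np.cos(p)*k
    return np.c_[x,a,np.cross(x,a)]
def rows(p0,R0,path,nd=1):
    """path: list of (pos,R) waypoints one row each; prints rows"""
    D=[];T=[];p=np.array(p0,float);R=R0.copy()
    for q,Q in path:
        d=(R.T@(q-p)*1000).round(nd); w=np.degrees(Ro.from_matrix(R.T@Q).as_rotvec()).round(nd)
        D.append(d.tolist());T.append(w.tolist()); p=p+R@d/1000; R=R@Ro.from_rotvec(np.radians(w)).as_matrix()
        if np.linalg.norm(d)>41.7 or np.linalg.norm(w)>7.16: print("LIMIT",np.linalg.norm(d),np.linalg.norm(w))
    for i in range(0,len(D),8): print("pos",D[i:i+8]);print("tw ",T[i:i+8])
    print("end",p.round(4),R.round(3).tolist()); return p,R
def line(p0,R0,p1,R1,n):
    w=Ro.from_matrix(R0.T@R1).as_rotvec()
    return [(p0+(p1-p0)*k/n, R0@Ro.from_rotvec(w*k/n).as_matrix()) for k in range(1,n+1)]
E
python3 - <<'E'
from h import *
from bench import *
s=state();p0=s["eef_pos"];R0=Ro.from_rotvec(s["ee_rot"]).as_matrix()
rows(p0,R0,line(p0,R0,np.array([.5004,.3348,.24]),Rtool(13.8),10))
E
```

```text
pos [[29.5, 16.4, -15.0], [28.4, 16.4, -17.0], [27.1, 16.3, -19.0], [25.7, 16.4, -20.8], [24.1, 16.4, -22.7], [22.5, 16.3, -24.3], [20.7, 16.4, -25.8], [18.8, 16.3, -27.3]]
tw  [[0.0, -4.1, -0.0], [0.0, -4.0, -0.0], [0.0, -4.1, -0.0], [0.0, -4.1, -0.0], [0.1, -4.0, -0.0], [-0.0, -4.1, -0.0], [-0.0, -4.1, -0.0], [-0.0, -4.0, -0.0]]
pos [[16.9, 16.3, -28.5], [14.7, 16.4, -29.6]]
tw  [[-0.0, -4.1, -0.0], [-0.0, -4.1, -0.0]]
end [0.5004 0.3348 0.24  ] [[0.971, -0.001, -0.239], [0.239, -0.0, 0.971], [-0.001, -1.0, 0.0]]
```

Call:
apply_moves(
  grip=[1,1,1,1,1,1,1,1],
  delta_pos=[
    [29.5,16.4,-15.0],
    [28.4,16.4,-17.0],
    [27.1,16.3,-19.0],
    [25.7,16.4,-20.8],
    [24.1,16.4,-22.7],
    [22.5,16.3,-24.3],
    [20.7,16.4,-25.8],
    [18.8,16.3,-27.3],
  ],
  twist=[
    [0,-4.1,0],
    [0,-4.1,0],
    [0,-4.1,0],
    [0,-4.1,0],
    [0,-4,0],
    [0,-4.1,0],
    [0,-4.1,0],
    [0,-4,0],
  ],
)

```text
t: 0.77
eef_pos: [0.4622, 0.3872, 0.2726]
ee_rot: [-1.57, -0.081, 0.082]
wrist_force: [0.4, 0.7, -0.1]
finger_gap: 1.002
```

Call:
apply_moves(
  grip=[1,1,1,1],
  delta_pos=[
    [17,16.3,-28.5],
    [14.7,16.4,-29.6],
    [0,0,0],
    [0,0,0],
  ],
  twist=[
    [0,-4.1,0],
    [0,-4.1,0],
    [0,0,0],
    [0,0,0],
  ],
)

```text
t: 1.1
eef_pos: [0.5012, 0.3335, 0.2391]
ee_rot: [-1.564, -0.185, 0.191]
wrist_force: [0.2, 0.5, 0.6]
finger_gap: 1.004
```

```bash
cat > snap.py <<'E'
import sys
from h import *
from bench import *
tag=sys.argv[1]
for n in sys.argv[2:]:
    c=read_camera(n); pickle.dump(c,open(f"pics/{n}{tag}.pkl","wb"));cv2.imwrite(f"pics/{n}{tag}.png",c["color"][...,::-1])
s=state();R=Ro.from_rotvec(s["ee_rot"]).as_matrix()
print("t",s["t"],"p",s["eef_pos"].round(4),"gap",round(s["finger_gap"],3),"F",s["wrist_force"].round(1),"tq",s["ft_torque"].round(2),"q",s["q"].round(2));print(R.round(3).tolist())
E
python3 snap.py 1 top; python3 - <<'E'
import cv2
im=cv2.imread("pics/top1.png")[130:290,150:350];cv2.imwrite("pics/top1z.png",cv2.resize(im,None,fx=3.5,fy=3.5,interpolation=cv2.INTER_CUBIC))
E
```

```text
t 1.15 p [0.5011 0.3349 0.2403] gap 1.0 F [0.5 0.1 0.2] tq [ 0.02  0.01 -0.01] q [ 0.55  0.28  1.91  0.    0.95 -1.26]
[[0.971, -0.002, -0.238], [0.238, -0.0, 0.971], [-0.002, -1.0, -0.0]]
```

View pics/top1z.png

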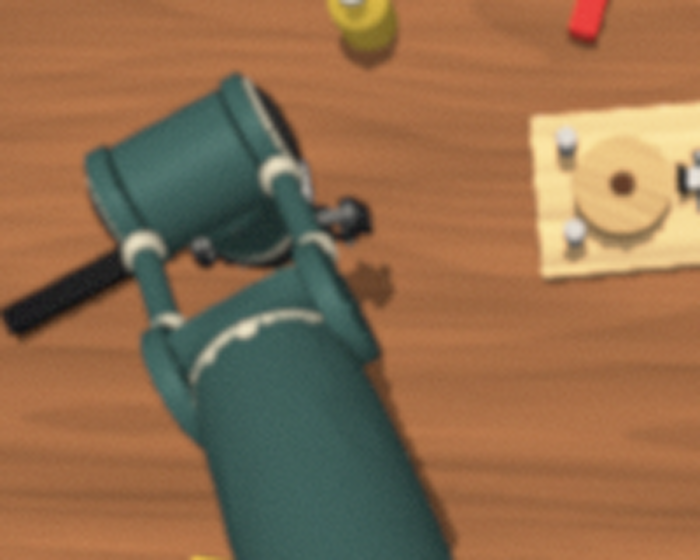

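The arm now hides the tube, and its pose matches the plan. Next I go down 62 mm and close the gripper.

Call:
apply_moves(
  grip=[1,1,1,0.3,0,0,0,0],
  delta_pos=[
    [0,31,0],
    [0,31,0],
    [0,0,0],
    [0,0,0],
    [0,0,0],
    [0,0,0],
    [0,0,0],
    [0,0,0],
  ],
  twist=[
    [0,0,0],
    [0,0,0],
    [0,0,0],
    [0,0,0],
    [0,0,0],
    [0,0,0],
    [0,0,0],
    [0,0,0],
  ],
  newtons=100,
)

```text
t: 1.82
eef_pos: [0.5018, 0.3362, 0.181]
ee_rot: [-1.561, -0.194, 0.189]
wrist_force: [1.3, -5.0, 12.5]
finger_gap: 0.299
```

```bash
python3 snap.py 2 scene; python3 - <<'E'
import cv2
im=cv2.imread("pics/scene2.png")[100:240,300:460];cv2.imwrite("pics/scene2z.png",cv2.resize(im,None,fx=4,fy=4,interpolation=cv2.INTER_CUBIC))
E
```

```text
t 1.8667 p [0.502  0.3362 0.1814] gap 0.28 F [ 0.  -0.3  5.5] tq [0.04 0.13 0.  ] q [ 0.55  0.36  1.94  0.    0.84 -1.27]
[[0.971, 0.003, -0.241], [0.241, 0.002, 0.971], [0.003, -1.0, 0.001]]
```

View pics/scene2z.png

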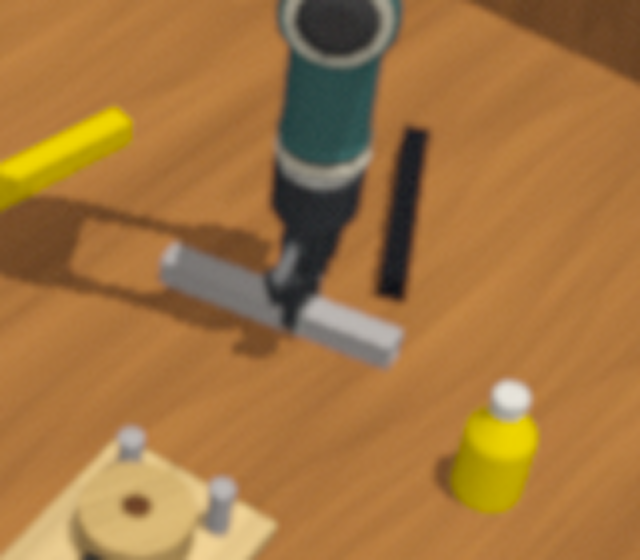

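Call:
apply_moves(
  grip=[0,0,0,0,0,0],
  delta_pos=[
    [0,-20,0],
    [0,-40,0],
    [0,-40,0],
    [0,-40,0],
    [0,0,0],
    [0,0,0],
  ],
  twist=[
    [0,0,0],
    [0,0,0],
    [0,0,0],
    [0,0,0],
    [0,0,0],
    [0,0,0],
  ],
)

```text
t: 2.37
eef_pos: [0.5023, 0.3361, 0.3233]
ee_rot: [-1.559, -0.197, 0.185]
wrist_force: [-0.3, 0.6, -2.2]
finger_gap: 0.278
```

```bash
python3 snap.py 3 scene top; python3 - <<'E'
from h import *
for n,(a,b,c,d) in {"scene":(70,210,300,460),"top":(150,290,190,350)}.items():
    im=cv2.imread(f"pics/{n}3.png")[a:b,c:d];cv2.imwrite(f"pics/{n}3z.png",cv2.resize(im,None,fx=4,fy=4,interpolation=cv2.INTER_CUBIC))
P=np.array([.0315,.146,0])
import bench
s=bench.state();R=Ro.from_rotvec(s["ee_rot"]).as_matrix();p=s["eef_pos"]
for n in("scene3","top3"):
    c=load(n)
    print(n,[proj(c,p+R@np.array([x,.168,0])).round(1).tolist() for x in(-.131,.089)])
E
```

```text
t 2.4667 p [0.5004 0.335  0.318 ] gap 0.282 F [-0.4 -1.3 -3.5] tq [ 0.02 -0.06  0.06] q [ 0.55  0.2   1.85 -0.    1.09 -1.27]
[[0.971, -0.002, -0.241], [0.241, -0.001, 0.971], [-0.002, -1.0, -0.001]]
scene3 [[[341.7, 134.8]], [[403.1, 156.9]]]
top3 [[[236.8, 240.7]], [[223.0, 167.0]]]
```

View pics/scene3z.png

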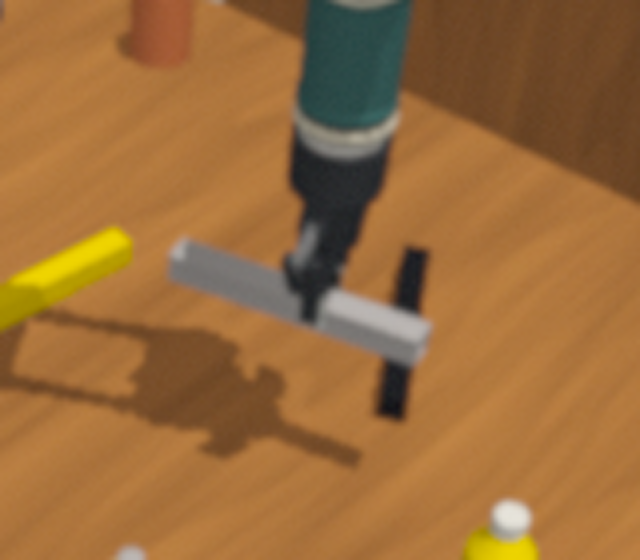

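View pics/top3z.png

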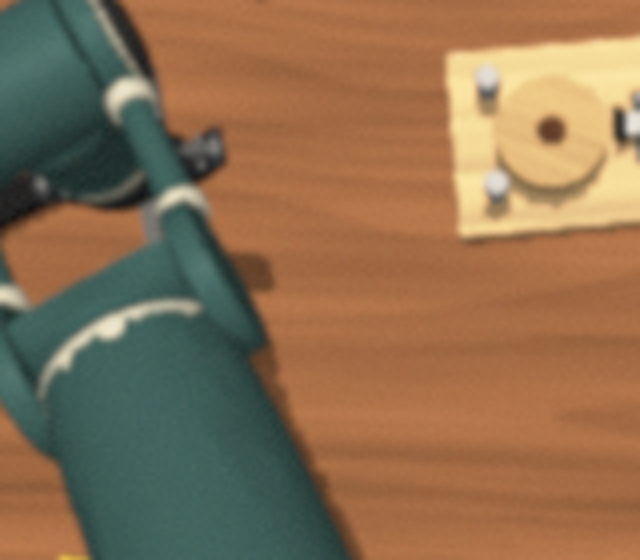

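```bash
cat >> h.py <<'E'
def tubebox(p,R,g,d,half=.110):
    return [p+R@np.array([-g+sx*half,d+sy*.013,sz*.013]) for sx in(-1,1) for sy in(-1,1) for sz in(-1,1)]
def drawbox(n,p,R,g,d,crop,f,out):
    c=load(n);a,b,cc,dd=crop
    im=cv2.resize(c["color"][a:b,cc:dd,::-1],None,fx=f,fy=f,interpolation=cv2.INTER_CUBIC)
    q=proj(c,np.array(tubebox(p,R,g,d)));q=((q+.5-[cc,a])*f-.5)
    for i in range(8):
        for j in range(i):
            if bin(i^j).count("1")==1: cv2.line(im,tuple(int(v) for v in q[i]),tuple(int(v) for v in q[j]),(0,0,255),1)
    cv2.imwrite(out,im)
E
python3 - <<'E'
from h import *
import bench
s=bench.state();R=Ro.from_rotvec(s["ee_rot"]).as_matrix();p=s["eef_pos"]
drawbox("scene3",p,R,.021,.168,(110,190,330,420),7,"pics/b3.png")
E
```

```text
(no output)
```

View pics/b3.png

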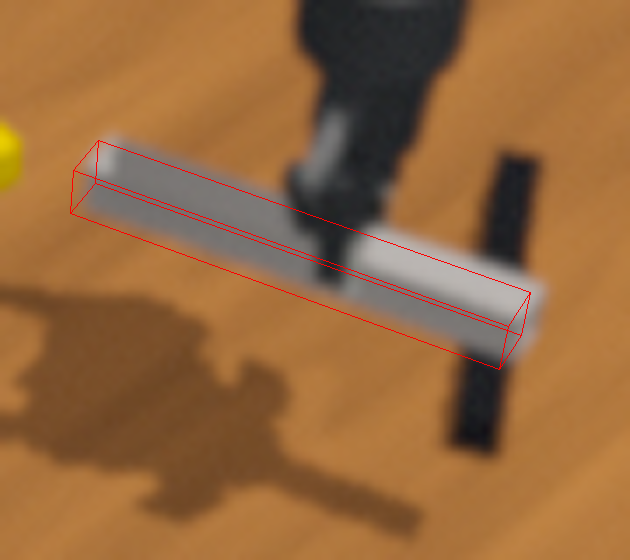

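```bash
cat > plan.py <<'E'
from h import *
P=np.array([.590,-.120,.075]); YAW=234.2; g=.021; d=.168
def pose(s_c,yaw=YAW,pitch=15,off=(0,0,0)):
    R=Rtool(yaw,pitch); C=P+R[:,0]*s_c+np.array(off); return C+g*R[:,0]-d*R[:,1],R
E
python3 - <<'E'
from plan import *
from bench import *
s=state();p0=s["eef_pos"];p0=np.array([.5004,.3350,.320]);R0=Ro.from_rotvec(s["ee_rot"]).as_matrix()
p1,R1=pose(.250)
n=22;path=[]
for k in range(1,n+1):
    f=k/n; q=p0+(p1-p0)*f; q[2]+=.05*np.sin(np.pi*f)
    path.append((q,Rtool(13.8-139.6*f,15*max(0,(f-.3)/.7))))
rows(p0,R0,path); print(p1)
E
```

```text
pos [[-8.6, -6.5, -27.5], [-5.4, -6.4, -28.2], [-2.3, -6.1, -28.7], [0.9, -5.7, -28.8], [4.1, -5.1, -28.5], [7.2, -4.4, -27.9], [10.2, -3.7, -26.9], [13.1, -2.8, -25.6]]
tw  [[0.0, 6.5, -0.1], [0.0, 6.3, 0.0], [0.0, 6.4, 0.0], [0.0, 6.3, 0.0], [0.0, 6.4, 0.0], [0.0, 6.3, 0.0], [0.0, 6.3, -0.4], [-0.1, 6.4, -0.9]]
pos [[16.0, -1.5, -24.0], [18.4, -0.2, -22.1], [20.8, 1.3, -19.9], [22.7, 2.8, -17.5], [24.3, 4.3, -14.9], [25.7, 5.9, -12.1], [26.5, 7.4, -9.1], [27.2, 8.8, -6.0]]
tw  [[-0.2, 6.3, -1.0], [-0.3, 6.4, -1.0], [-0.4, 6.3, -1.0], [-0.6, 6.3, -0.9], [-0.6, 6.3, -1.0], [-0.7, 6.3, -1.0], [-0.9, 6.3, -0.9], [-0.9, 6.3, -1.0]]
pos [[27.4, 10.0, -2.9], [27.2, 11.3, 0.3], [26.7, 12.2, 3.5], [25.9, 13.0, 6.7], [24.7, 13.4, 9.6], [23.2, 13.8, 12.7]]
tw  [[-1.1, 6.3, -1.0], [-1.2, 6.2, -1.0], [-1.2, 6.2, -0.9], [-1.4, 6.2, -1.0], [-1.5, 6.2, -1.0], [-1.6, 6.1, -1.0]]
end [ 0.4624 -0.297   0.3074] [[-0.565, -0.152, 0.811], [-0.784, -0.21, -0.585], [0.259, -0.966, -0.0]]
[ 0.46231292 -0.2970425   0.3074155 ]
```

```bash
python3 - <<'E'
from plan import *
from bench import *
s=state();p0=np.array([.5004,.3350,.320]);R0=Ro.from_rotvec(s["ee_rot"]).as_matrix()
p1,R1=pose(.255)
n=22;path=[]
for k in range(1,n+1):
    f=k/n; q=p0+(p1-p0)*f; q[2]+=.085*min(1,f/.25)
    path.append((q,Rtool(13.8-139.6*f,15*max(0,(f-.3)/.7))))
rows(p0,R0,path); print(p1)
E
```

```text
pos [[-8.8, -14.9, -27.6], [-5.6, -14.9, -28.5], [-2.4, -15.0, -28.8], [0.8, -14.9, -29.0], [4.0, -14.9, -28.7], [7.1, -7.2, -28.1], [10.2, 0.5, -27.1], [13.1, 0.7, -25.8]]
tw  [[0.0, 6.5, -0.1], [0.0, 6.3, 0.0], [0.0, 6.4, 0.0], [0.0, 6.3, 0.0], [0.0, 6.4, 0.0], [0.0, 6.3, 0.0], [0.0, 6.3, -0.4], [-0.1, 6.4, -0.9]]
pos [[15.9, 0.8, -24.2], [18.4, 1.3, -22.4], [20.8, 1.7, -20.1], [22.8, 2.3, -17.7], [24.6, 2.7, -15.1], [26.0, 3.4, -12.2], [27.2, 4.0, -9.3], [27.9, 4.5, -6.2]]
tw  [[-0.2, 6.3, -1.0], [-0.3, 6.4, -1.0], [-0.4, 6.3, -1.0], [-0.6, 6.3, -0.9], [-0.6, 6.3, -1.0], [-0.7, 6.3, -1.0], [-0.9, 6.3, -0.9], [-0.9, 6.3, -1.0]]
pos [[28.4, 5.0, -3.0], [28.4, 5.6, 0.2], [28.1, 6.1, 3.4], [27.5, 6.4, 6.6], [26.5, 6.7, 9.6], [25.2, 6.8, 12.6]]
tw  [[-1.1, 6.3, -1.0], [-1.2, 6.2, -1.0], [-1.2, 6.2, -0.9], [-1.4, 6.2, -1.0], [-1.5, 6.2, -1.0], [-1.6, 6.1, -1.0]]
end [ 0.4595 -0.301   0.3937] [[-0.565, -0.152, 0.811], [-0.784, -0.21, -0.585], [0.259, -0.966, -0.0]]
[ 0.4594878  -0.30095963  0.3087096 ]
```

Call:
apply_moves(
  grip=[0,0,0,0,0,0,0,0],
  delta_pos=[
    [-8.8,-14.9,-27.6],
    [-5.6,-14.9,-28.5],
    [-2.4,-15.0,-28.8],
    [0.8,-14.9,-29.0],
    [4.0,-14.9,-28.7],
    [7.1,-7.2,-28.1],
    [10.2,0.5,-27.1],
    [13.1,0.7,-25.8],
  ],
  twist=[
    [0.0,6.5,-0.1],
    [0.0,6.3,0.0],
    [0.0,6.4,0.0],
    [0.0,6.3,0.0],
    [0.0,6.4,0.0],
    [0.0,6.3,0.0],
    [0.0,6.3,-0.4],
    [-0.1,6.4,-0.9],
  ],
)

```text
t: 3.13
eef_pos: [0.4852, 0.1027, 0.3973]
ee_rot: [-1.518, 0.494, -0.526]
wrist_force: [0.9, -0.0, -2.0]
finger_gap: 0.28
```

Call:
apply_moves(
  grip=[0,0,0,0,0,0,0,0],
  delta_pos=[
    [15.9,0.8,-24.2],
    [18.4,1.3,-22.4],
    [20.8,1.7,-20.1],
    [22.8,2.3,-17.7],
    [24.6,2.7,-15.1],
    [26.0,3.4,-12.2],
    [27.2,4.0,-9.3],
    [27.9,4.5,-6.2],
  ],
  twist=[
    [-0.2,6.3,-1.0],
    [-0.3,6.4,-1.0],
    [-0.4,6.3,-1.0],
    [-0.6,6.3,-0.9],
    [-0.6,6.3,-1.0],
    [-0.7,6.3,-1.0],
    [-0.9,6.3,-0.9],
    [-0.9,6.3,-1.0],
  ],
)

```text
t: 3.8
eef_pos: [0.4698, -0.1282, 0.3919]
ee_rot: [-1.341, 1.106, -1.297]
wrist_force: [1.0, -0.3, -2.5]
finger_gap: 0.273
```

Call:
apply_moves(
  grip=[0,0,0,0,0,0,0,0],
  delta_pos=[
    [28.4,5.0,-3.0],
    [28.4,5.6,0.2],
    [28.1,6.1,3.4],
    [27.5,6.4,6.6],
    [26.5,6.7,9.6],
    [25.2,6.8,12.6],
    [0,0,0],
    [0,0,0],
  ],
  twist=[
    [-1.1,6.3,-1.0],
    [-1.2,6.2,-1.0],
    [-1.2,6.2,-0.9],
    [-1.4,6.2,-1.0],
    [-1.5,6.2,-1.0],
    [-1.6,6.1,-1.0],
    [0,0,0],
    [0,0,0],
  ],
)

```text
t: 4.47
eef_pos: [0.4593, -0.3014, 0.3884]
ee_rot: [-1.102, 1.602, -1.821]
wrist_force: [0.4, 1.2, -3.5]
finger_gap: 0.281
```

```bash
python3 snap.py 4 ; python3 - <<'E'
from plan import *
import bench
s=bench.state();R=Ro.from_rotvec(s["ee_rot"]).as_matrix();p=s["eef_pos"]
p1,R1=pose(.255)
rows(p,R,line(p,R,p1,R1,4))
E
```

```text
t 4.4667 p [ 0.4593 -0.3014  0.3884] gap 0.281 F [ 0.4  1.2 -3.5] tq [ 0.15 -0.09  0.02] q [-0.54  0.05  1.89 -0.27  1.24  0.18]
[[-0.565, -0.156, 0.81], [-0.784, -0.205, -0.586], [0.258, -0.966, -0.006]]
pos [[-5.2, 19.2, 0.1], [-5.3, 19.3, 0.1], [-5.2, 19.2, 0.0], [-5.3, 19.2, 0.0]]
tw  [[0.1, 0.0, -0.0], [0.1, 0.0, -0.0], [0.1, 0.0, -0.1], [0.0, 0.0, 0.0]]
end [ 0.4595 -0.3009  0.3087] [[-0.565, -0.152, 0.811], [-0.783, -0.21, -0.585], [0.259, -0.966, -0.001]]
```

Call:
apply_moves(
  grip=[0,0,0,0,0,0],
  delta_pos=[
    [-5,19,0],
    [-5,19,0],
    [-5,19,0],
    [-6,20,0],
    [0,0,0],
    [0,0,0],
  ],
  twist=[
    [0,0,0],
    [0,0,0],
    [0,0,0],
    [0,0,0],
    [0,0,0],
    [0,0,0],
  ],
)

```text
t: 4.97
eef_pos: [0.4594, -0.2986, 0.3095]
ee_rot: [-1.104, 1.599, -1.819]
wrist_force: [0.1, 0.2, -2.1]
finger_gap: 0.28
```

```bash
python3 snap.py 5 scene top; python3 - <<'E'
from plan import *
import bench
s=bench.state();R=Ro.from_rotvec(s["ee_rot"]).as_matrix();p=s["eef_pos"]
drawbox("scene5",p,R,g,d,(190,310,200,330),6,"pics/s5b.png")
drawbox("top5",p,R,g,d,(150,280,340,480),5,"pics/t5b.png")
for n,cr in(("scene5",(190,310,200,330)),("top5",(150,280,340,480))):
    a,b,c,dd=cr; im=load(n)["color"][a:b,c:dd,::-1]; cv2.imwrite(f"pics/{n}z.png",cv2.resize(im,None,fx=5,fy=5,interpolation=cv2.INTER_CUBIC))
E
```

```text
t 5.0667 p [ 0.4608 -0.2998  0.3127] gap 0.279 F [ 0.7  0.3 -2.6] tq [ 0.16 -0.11  0.  ] q [-0.54  0.12  1.97 -0.29  1.1   0.22]
[[-0.564, -0.15, 0.812], [-0.785, -0.21, -0.584], [0.258, -0.966, 0.001]]
```

View pics/s5b.png

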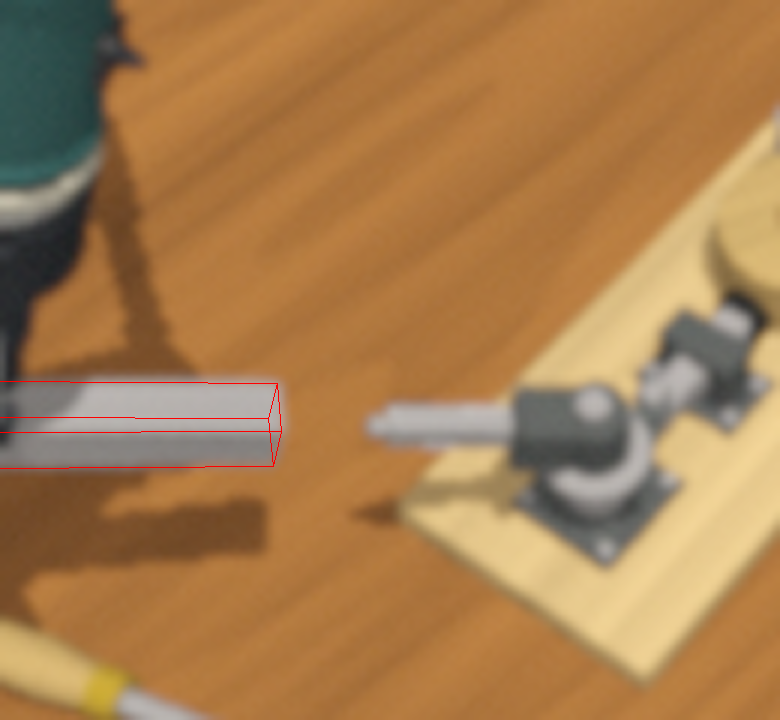

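View pics/t5b.png

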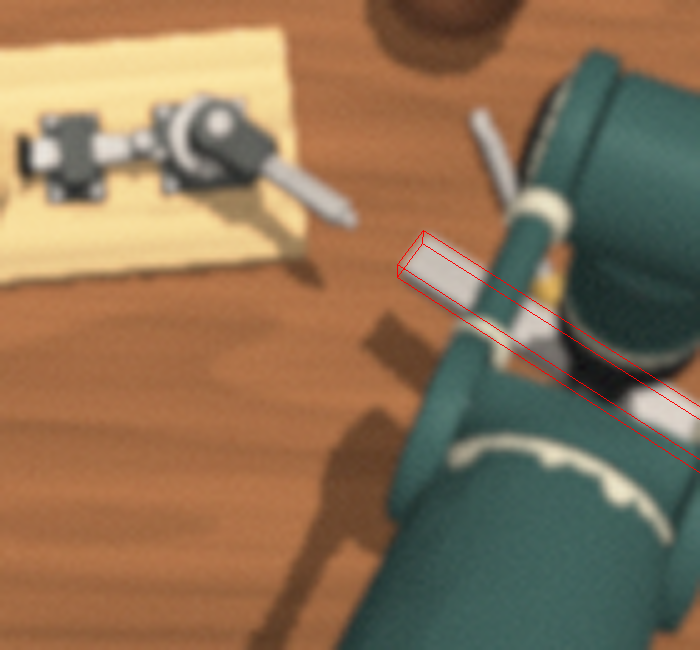

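Both views agree. In the scene zoom the stub axis and the tube axis both sit at row 425, and in the top zoom the stub line extended passes within about 1–2 zoomed px of the tube's end centre (411,255). I'll start inserting.

Call:
apply_moves(
  grip=[0,0,0,0,0,0],
  delta_pos=[
    [-15,0,0],
    [-15,0,0],
    [-10,0,0],
    [-10,0,0],
    [-10,0,0],
    [0,0,0],
  ],
  twist=[
    [0,0,0],
    [0,0,0],
    [0,0,0],
    [0,0,0],
    [0,0,0],
    [0,0,0],
  ],
)

```text
t: 5.57
eef_pos: [0.4928, -0.2575, 0.3006]
ee_rot: [-1.119, 1.585, -1.834]
wrist_force: [-17.7, -20.4, 11.1]
finger_gap: 0.274
```

```bash
python3 snap.py 6 scene top; python3 - <<'E'
from plan import *
import bench
s=bench.state();R=Ro.from_rotvec(s["ee_rot"]).as_matrix();p=s["eef_pos"]
C=p+R@[-g,d,0]; e=Rtool(YAW,15).T@(C-P); print("centre in stub frame(mm)",(e*1000).round(1))
drawbox("scene6",p,R,g,d,(190,310,200,330),5,"pics/s6b.png")
drawbox("top6",p,R,g,d,(150,280,340,480),5,"pics/t6b.png")
E
```

```text
t 5.6667 p [ 0.4925 -0.2577  0.3006] gap 0.278 F [-15.7 -19.   10.7] tq [-3.08  2.71  0.21] q [-0.44  0.15  1.95 -0.31  1.1   0.33]
[[-0.56, -0.157, 0.813], [-0.782, -0.223, -0.582], [0.273, -0.962, 0.002]]
centre in stub frame(mm) [202.9  -6.    1.9]
```

View pics/s6b.png

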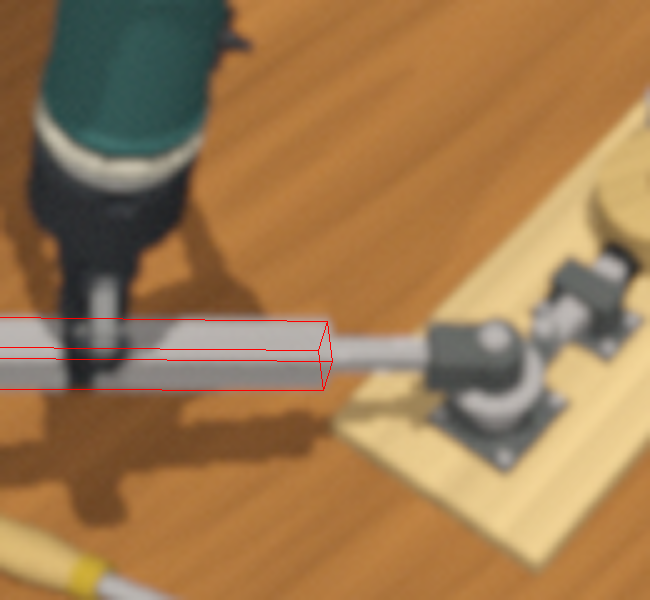

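View pics/t6b.png

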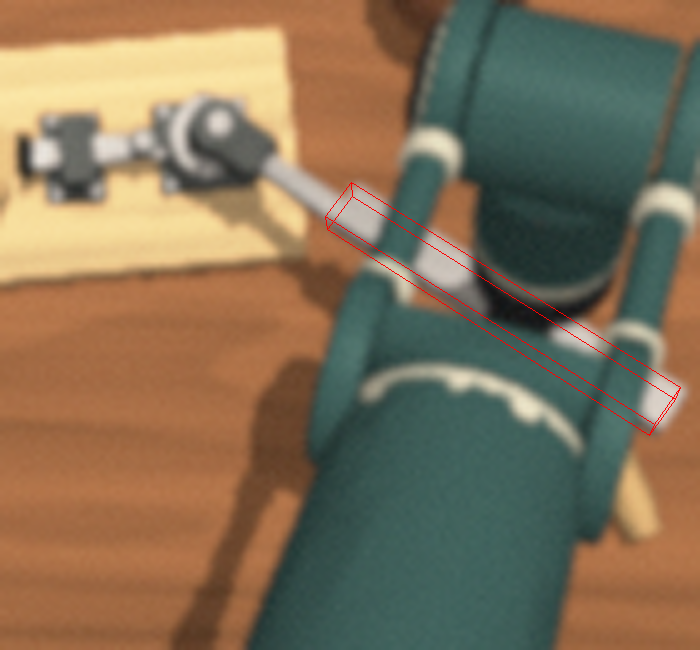

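```bash
python3 - <<'E'
from plan import *
for n,cr,f in(("scene6",(235,280,230,310),9),("top6",(165,235,380,480),8),("scene5",(235,290,200,300),8)):
    a,b,c,dd=cr; im=load(n)["color"][a:b,c:dd,::-1]; cv2.imwrite(f"pics/{n}y.png",cv2.resize(im,None,fx=f,fy=f,interpolation=cv2.INTER_CUBIC))
E
```

```text
(no output)
```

View pics/scene6y.png

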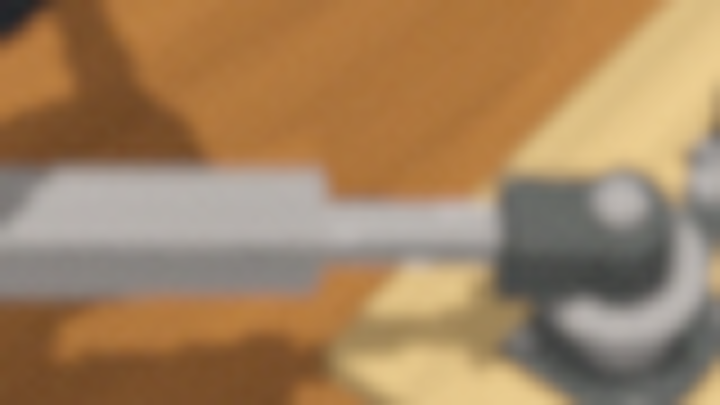

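View pics/top6y.png

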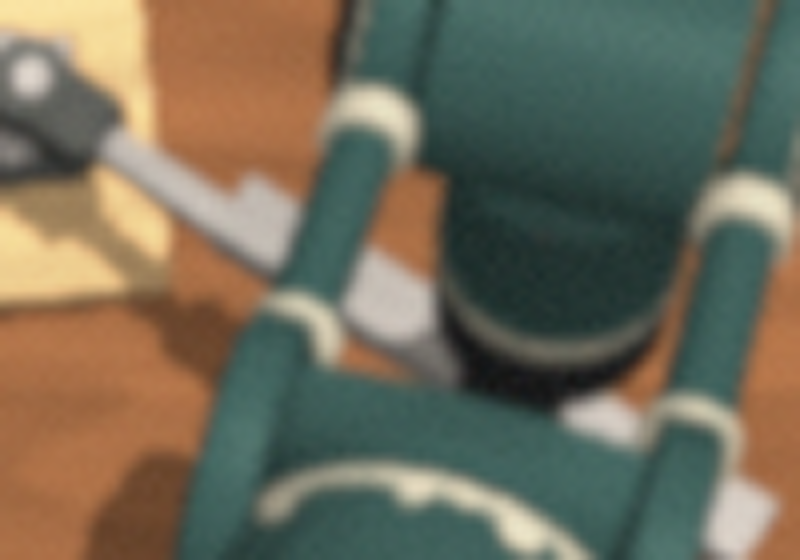

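View pics/scene5y.png

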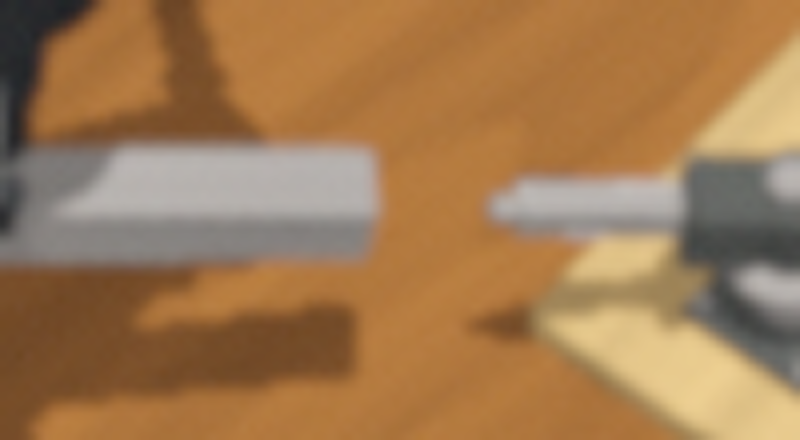

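The top zoom shows the bar's lower edge coinciding with the tube's lower edge. The scene view looks aligned only because an offset along its line of sight doesn't show. So the tube sits about 5–6 mm too high and to the +z side, and it has caught on the bar's step. I'll back off, correct that and look again.

Call:
apply_moves(
  grip=[0,0,0,0,0],
  delta_pos=[
    [15,0,0],
    [15,0,0],
    [0,5.5,-5.5],
    [0,0,0],
    [0,0,0],
  ],
  twist=[
    [0,0,0],
    [0,0,0],
    [0,0,0],
    [0,0,0],
    [0,0,0],
  ],
)

```text
t: 6.08
eef_pos: [0.4719, -0.274, 0.2988]
ee_rot: [-1.099, 1.596, -1.824]
wrist_force: [0.4, -0.1, -1.9]
finger_gap: 0.279
```

```bash
python3 snap.py 7 scene top; python3 - <<'E'
from plan import *
import bench
s=bench.state();R=Ro.from_rotvec(s["ee_rot"]).as_matrix();p=s["eef_pos"]
C=p+R@[-g,d,0]; e=Rtool(YAW,15).T@(C-P); print("centre in stub frame(mm)",(e*1000).round(1))
for n,cr,f in(("scene7",(235,290,220,310),8),("top7",(160,235,380,480),8)):
    a,b,c,dd=cr; im=load(n)["color"][a:b,c:dd,::-1]; cv2.imwrite(f"pics/{n}y.png",cv2.resize(im,None,fx=f,fy=f,interpolation=cv2.INTER_CUBIC))
E
```

```text
t 6.1833 p [ 0.4724 -0.274   0.299 ] gap 0.279 F [-0.   0.3 -3.5] tq [ 0.17 -0.11  0.05] q [-0.49  0.13  1.98 -0.29  1.08  0.28]
[[-0.564, -0.15, 0.812], [-0.784, -0.209, -0.584], [0.257, -0.966, 0.0]]
centre in stub frame(mm) [223.8   1.8  -5.2]
```

View pics/scene7y.png

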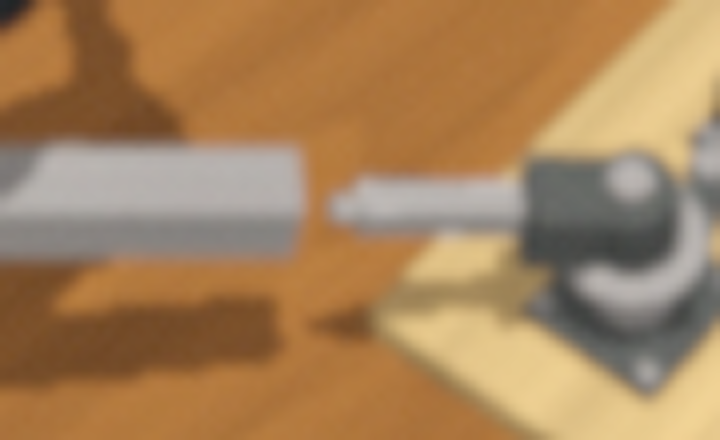

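View pics/top7y.png

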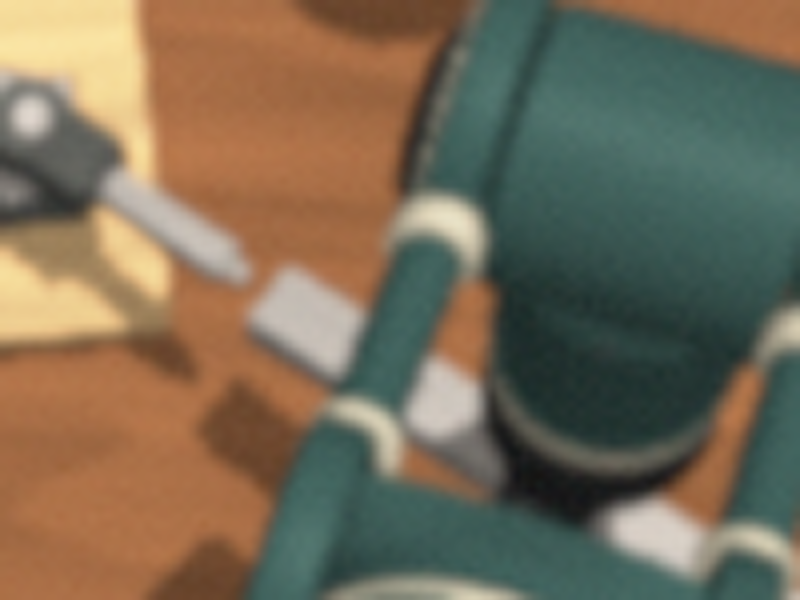

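Both views are now aligned. The tube axis is at row 203 against 205 for the bar in the scene view, and in the top view the extended stub line meets the tube's end face about 4 zoomed px from its centre. Inserting again.

Call:
apply_moves(
  grip=[0,0,0,0,0,0],
  delta_pos=[
    [-10,0,0],
    [-10,0,0],
    [-10,0,0],
    [-10,0,0],
    [0,0,0],
    [0,0,0],
  ],
  twist=[
    [0,0,0],
    [0,0,0],
    [0,0,0],
    [0,0,0],
    [0,0,0],
    [0,0,0],
  ],
)

```text
t: 6.68
eef_pos: [0.4955, -0.2424, 0.2887]
ee_rot: [-1.101, 1.593, -1.824]
wrist_force: [0.8, -0.5, -2.3]
finger_gap: 0.278
```

```bash
python3 snap.py 8 scene top; python3 - <<'E'
from plan import *
import bench
s=bench.state();R=Ro.from_rotvec(s["ee_rot"]).as_matrix();p=s["eef_pos"]
C=p+R@[-g,d,0]; e=Rtool(YAW,15).T@(C-P); print("centre in stub frame(mm)",(e*1000).round(1), "F tool",(R.T@s["wrist_force"]).round(1))
im=[]
for n,cr,f in(("scene8",(220,290,220,310),8),("top8",(160,230,380,470),8)):
    a,b,c,dd=cr; im.append(cv2.resize(load(n)["color"][a:b,c:dd,::-1],None,fx=f*.55,fy=f*.55,interpolation=cv2.INTER_CUBIC))
cv2.imwrite("pics/v8.png",np.hstack(im))
E
```

```text
t 6.7833 p [ 0.4949 -0.2431  0.2889] gap 0.276 F [ 0.7 -0.5 -3. ] tq [ 0.14 -0.21 -0.04] q [-0.42  0.16  1.97 -0.29  1.09  0.35]
[[-0.564, -0.15, 0.812], [-0.784, -0.21, -0.584], [0.258, -0.966, 0.0]]
centre in stub frame(mm) [184.4   1.6  -5. ] F tool [-0.7  2.9  0.9]
```

View pics/v8.png

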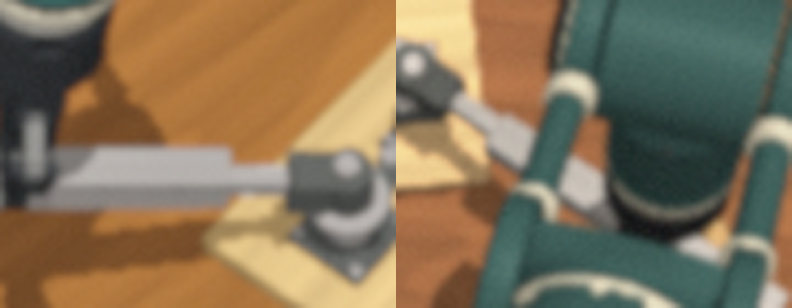

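The tube is over the bar in both views and there is no axial force. Pushing it home.

Call:
apply_moves(
  grip=[0,0,0,0,0,0],
  delta_pos=[
    [-10,0,0],
    [-10,0,0],
    [-8,0,0],
    [-4,0,0],
    [0,0,0],
    [0,0,0],
  ],
  twist=[
    [0,0,0],
    [0,0,0],
    [0,0,0],
    [0,0,0],
    [0,0,0],
    [0,0,0],
  ],
)

```text
t: 7.28
eef_pos: [0.5134, -0.2179, 0.2807]
ee_rot: [-1.099, 1.594, -1.825]
wrist_force: [2.3, -0.5, -3.3]
finger_gap: 0.279
```

```bash
python3 snap.py 9 scene top; python3 - <<'E'
from plan import *
import bench
s=bench.state();R=Ro.from_rotvec(s["ee_rot"]).as_matrix();p=s["eef_pos"]
C=p+R@[-g,d,0]; e=Rtool(YAW,15).T@(C-P); print("centre in stub frame(mm)",(e*1000).round(1), "F tool",(R.T@s["wrist_force"]).round(1))
im=[]
for n,cr,f in(("scene9",(220,290,220,310),8),("top9",(160,230,370,460),8)):
    a,b,c,dd=cr; im.append(cv2.resize(load(n)["color"][a:b,c:dd,::-1],None,fx=f*.55,fy=f*.55,interpolation=cv2.INTER_CUBIC))
cv2.imwrite("pics/v9.png",np.hstack(im))
E
```

```text
t 7.3833 p [ 0.5131 -0.2182  0.2809] gap 0.284 F [ 3.1 -1.1 -2.5] tq [-0.01 -0.59 -0.21] q [-0.37  0.18  1.96 -0.29  1.09  0.4 ]
[[-0.565, -0.149, 0.811], [-0.784, -0.21, -0.584], [0.257, -0.966, 0.001]]
centre in stub frame(mm) [152.4   1.4  -4.7] F tool [-1.6  2.2  3.2]
```

View pics/v9.png

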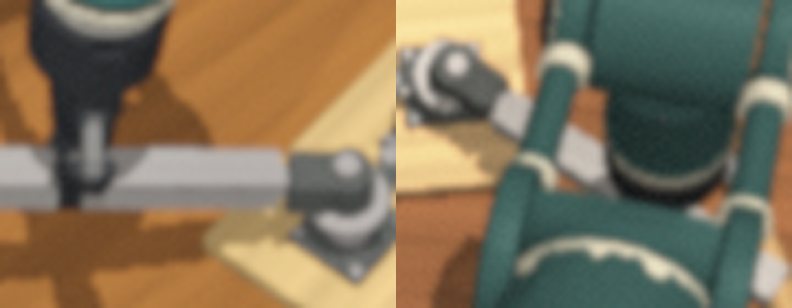

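```bash
python3 - <<'E'
from plan import *
import bench
s=bench.state();R=Ro.from_rotvec(s["ee_rot"]).as_matrix();p=s["eef_pos"]
n=Rtool(YAW,15)[:,2]; Pp=P-.0025*n; print(Pp)
path=[]
for k in range(1,20):
    Q=Ro.from_rotvec([0,0,np.radians(5*k)]).as_matrix(); path.append((Pp+Q@(p-Pp),Q@R))
rows(p,R,path)
E
```

```text
[ 0.58797234 -0.11853761  0.075     ]
pos [[-0.3, -0.1, 10.9], [-0.2, -0.0, 10.8], [-0.3, -0.0, 10.9], [-0.2, -0.1, 10.9], [-0.3, -0.1, 10.8], [-0.2, -0.0, 10.9], [-0.3, -0.1, 10.9], [-0.2, -0.0, 10.9]]
tw  [[1.3, -4.8, 0.0], [1.3, -4.9, 0.0], [1.3, -4.8, 0.0], [1.2, -4.8, 0.0], [1.3, -4.9, 0.0], [1.3, -4.8, 0.0], [1.3, -4.8, 0.0], [1.3, -4.8, 0.1]]
pos [[-0.3, -0.1, 10.8], [-0.2, -0.0, 10.9], [-0.3, -0.1, 10.9], [-0.2, -0.0, 10.8], [-0.3, -0.1, 10.9], [-0.2, -0.0, 10.9], [-0.3, -0.1, 10.8], [-0.2, -0.0, 10.9]]
tw  [[1.3, -4.9, -0.0], [1.3, -4.8, -0.0], [1.3, -4.8, -0.0], [1.2, -4.9, -0.0], [1.3, -4.8, -0.0], [1.3, -4.8, -0.0], [1.3, -4.9, 0.0], [1.3, -4.8, 0.0]]
pos [[-0.3, -0.1, 10.9], [-0.3, -0.0, 10.9], [-0.2, -0.1, 10.8]]
tw  [[1.3, -4.8, 0.0], [1.3, -4.9, 0.0], [1.2, -4.8, 0.0]]
end [ 0.6938 -0.1845  0.2809] [[0.83, 0.222, 0.512], [-0.495, -0.131, 0.859], [0.258, -0.966, 0.001]]
```

Call:
apply_moves(
  grip=[0,0,0,0,0,0,0],
  delta_pos=[
    [-0.3,0,10.9],
    [-0.3,0,10.9],
    [-0.3,0,10.9],
    [-0.2,0,10.9],
    [-0.2,0,10.9],
    [-0.2,0,10.9],
    [0,0,0],
  ],
  twist=[
    [1.3,-4.8,0],
    [1.3,-4.9,0],
    [1.3,-4.8,0],
    [1.3,-4.8,0],
    [1.3,-4.8,0],
    [1.3,-4.8,0],
    [0,0,0],
  ],
)

```text
t: 7.97
eef_pos: [0.5709, -0.2432, 0.2797]
ee_rot: [-1.368, 1.162, -1.466]
wrist_force: [-8.8, -1.7, 2.6]
finger_gap: 0.278
```

```bash
python3 snap.py 10 scene top; cat > chk.py <<'E'
from plan import *
import bench,sys
s=bench.state();R=Ro.from_rotvec(s["ee_rot"]).as_matrix();p=s["eef_pos"]
yaw=np.degrees(np.arctan2(R[1,0],R[0,0]))%360
C=p+R@[-g,d,0]; e=Rtool(yaw,15).T@(C-P); print("yaw",yaw,"pitch",np.degrees(np.arcsin(R[2,0])),"centre in stub frame(mm)",(e*1000).round(1), "F tool",(R.T@s["wrist_force"]).round(1))
t=sys.argv[1]; im=[]
for n,cr,f in(("scene",(210,300,220,330),3.6),("top",(150,240,350,460),3.6)):
    a,b,c,dd=cr; im.append(cv2.resize(load(n+t)["color"][a:b,c:dd,::-1],None,fx=f,fy=f,interpolation=cv2.INTER_CUBIC))
cv2.imwrite(f"pics/v{t}.png",np.hstack(im))
E
python3 chk.py 10
```

```text
t 8.0667 p [ 0.5702 -0.2432  0.2796] gap 0.276 F [-8.6 -1.2  3.4] tq [ 0.02  1.37 -0.21] q [-0.37  0.25  1.87 -0.31  0.97 -0.1 ]
[[-0.098, -0.034, 0.995], [-0.961, -0.257, -0.103], [0.259, -0.966, -0.007]]
yaw 264.20364575939135 pitch 15.022248348772683 centre in stub frame(mm) [152.3   2.6  -8.6] F tool [ 2.9 -2.6 -8.4]
```

View pics/v10.png

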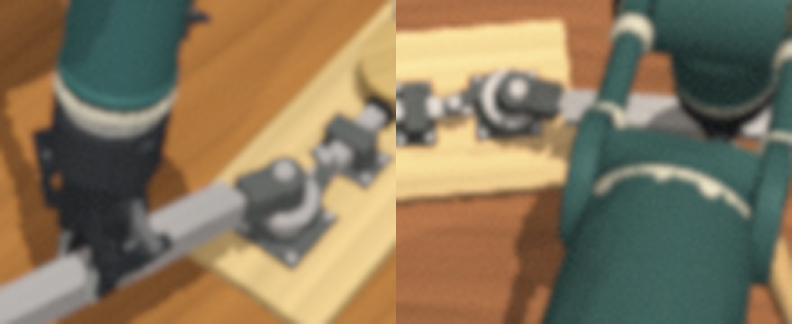

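Call:
apply_moves(
  grip=[0,0,0,0,0,0,0,0],
  delta_pos=[
    [-0.3,0,11.5],
    [-0.3,0,11.5],
    [-0.3,0,11.2],
    [-0.2,0,11],
    [-0.2,0,10.9],
    [-0.2,0,10.9],
    [-0.3,0,10.9],
    [-0.2,0,10.9],
  ],
  twist=[
    [1.3,-4.8,0],
    [1.3,-4.9,0],
    [1.3,-4.8,0],
    [1.3,-4.8,0],
    [1.3,-4.8,0],
    [1.3,-4.8,0],
    [1.3,-4.8,0],
    [1.3,-4.8,0],
  ],
)

```text
t: 8.73
eef_pos: [0.6551, -0.2269, 0.2802]
ee_rot: [-1.559, 0.579, -0.956]
wrist_force: [-9.1, -10.9, 3.0]
finger_gap: 0.282
```

```bash
python3 snap.py 11 scene top; python3 chk.py 11
```

```text
t 8.8333 p [ 0.656  -0.2262  0.2802] gap 0.279 F [ -8.  -10.8   1.8] tq [-1.75  1.49  0.16] q [-0.33  0.34  1.76 -0.22  0.85 -0.8 ]
[[0.545, 0.142, 0.826], [-0.797, -0.219, 0.563], [0.26, -0.965, -0.006]]
yaw 304.3564124654723 pitch 15.091260447610603 centre in stub frame(mm) [153.1   2.2  -6.6] F tool [  4.7  -0.5 -12.7]
```

View pics/v11.png

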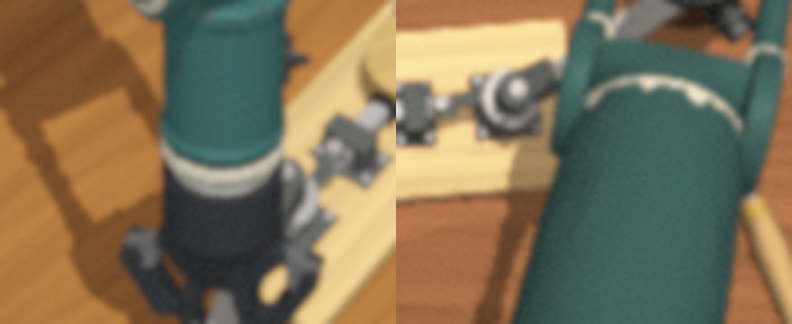

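Call:
apply_moves(
  grip=[0,0,0,0,0,0,0,0],
  delta_pos=[
    [-0.3,0,10.9],
    [-0.3,0,10.9],
    [-0.3,0,10.9],
    [-0.2,0,10.9],
    [-0.2,0,10.9],
    [0,0,0],
    [0,0,0],
    [0,0,0],
  ],
  twist=[
    [1.3,-4.8,0],
    [1.3,-4.9,0],
    [1.3,-4.8,0],
    [1.3,-4.8,0],
    [1.3,-4.8,0],
    [0,0,0],
    [0,0,0],
    [0,0,0],
  ],
)

```text
t: 9.5
eef_pos: [0.6951, -0.185, 0.2794]
ee_rot: [-1.588, 0.224, -0.63]
wrist_force: [-0.1, 0.3, -2.2]
finger_gap: 0.281
```

```bash
python3 snap.py 12 scene top; python3 chk.py 12
```

```text
t 9.6 p [ 0.6952 -0.1851  0.2795] gap 0.281 F [ 0.7  0.1 -1.6] tq [0.12 0.2  0.01] q [-0.28  0.37  1.72 -0.09  0.8  -1.25]
[[0.827, 0.224, 0.516], [-0.499, -0.132, 0.856], [0.26, -0.966, 0.002]]
yaw 328.8891817421329 pitch 15.075679457000835 centre in stub frame(mm) [151.7   2.5  -1. ] F tool [0.1 1.7 0.5]
```

View pics/v12.png

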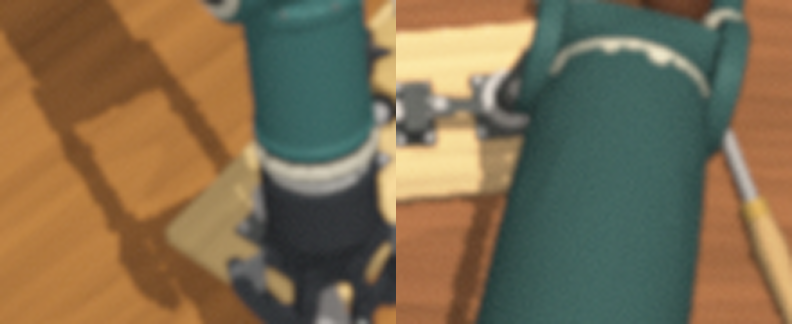

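Call:
apply_moves(
  grip=[0,0,0,0],
  delta_pos=[
    [-0.2,0,9],
    [0,0,0],
    [0,0,0],
    [0,0,0],
  ],
  twist=[
    [1,-3.9,0],
    [0,0,0],
    [0,0,0],
    [0,0,0],
  ],
)

```text
t: 9.93
eef_pos: [0.6988, -0.1789, 0.2792]
ee_rot: [-1.594, 0.167, -0.572]
wrist_force: [-4.5, -5.4, -1.5]
finger_gap: 0.278
```

```bash
python3 snap.py 13 scene top; python3 chk.py 13; python3 - <<'E'
from h import *
ims=[]
for n in("top0","top13"):
    ims.append(cv2.resize(load(n)["color"][150:220,295:395,::-1],None,fx=4,fy=4,interpolation=cv2.INTER_CUBIC))
cv2.imwrite("pics/bl13.png",np.hstack(ims))
E
```

```text
t 10.0333 p [ 0.6988 -0.179   0.2793] gap 0.274 F [-4.8 -6.3 -1.9] tq [-0.98  1.    0.19] q [-0.27  0.37  1.72 -0.08  0.8  -1.33]
[[0.861, 0.23, 0.453], [-0.437, -0.12, 0.891], [0.259, -0.966, -0.003]]
yaw 333.0869056551565 pitch 15.014082915564588 centre in stub frame(mm) [151.4   2.7  -3.9] F tool [-1.9  1.5 -7.8]
```

View pics/bl13.png

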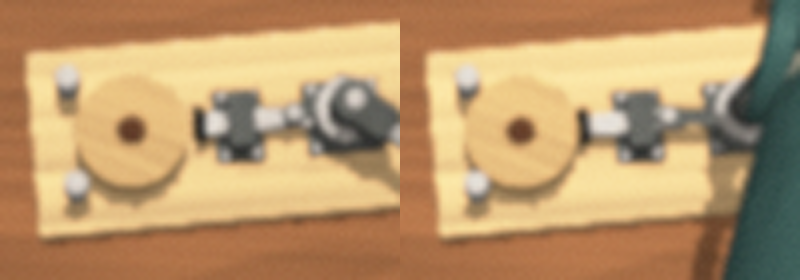

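The tube meets a firm stop at a yaw of about 333°, the ram is extended, and the blank has moved against both posts. Next I relax the side load and draw the tube off.

Call:
apply_moves(
  grip=[0,0,0,0,0,0,0,0],
  delta_pos=[
    [0.2,0,-9],
    [0,0,0],
    [10,0,0],
    [15,0,0],
    [15,0,0],
    [15,0,0],
    [15,0,0],
    [0,0,0],
  ],
  twist=[
    [-1,3.9,0],
    [0,0,0],
    [0,0,0],
    [0,0,0],
    [0,0,0],
    [0,0,0],
    [0,0,0],
    [0,0,0],
  ],
)

```text
t: 10.7
eef_pos: [0.7571, -0.2214, 0.3]
ee_rot: [-1.588, 0.216, -0.634]
wrist_force: [-0.2, 0.3, -3.0]
finger_gap: 0.278
```

```bash
python3 snap.py 14 scene top; python3 chk.py 14; python3 - <<'E'
from h import *
c=load("top0")
for n,u,v,z in(("bowl",431,145,.04),("gougeA",436,174,.01),("gougeB",469,256,.02),("glue",253,132,.06),("edge",345,49,0),("edgeR",597,100,0)): print(n,onz(c,u,v,z).round(3))
E
```

```text
t 10.8 p [ 0.7549 -0.2201  0.2983] gap 0.282 F [ 0.5 -0.2 -3.1] tq [ 0.11  0.23 -0.03] q [-0.3   0.47  1.54 -0.08  0.87 -1.29]
[[0.827, 0.226, 0.514], [-0.497, -0.132, 0.858], [0.262, -0.965, 0.003]]
yaw 328.98552320110906 pitch 15.16775784046699 centre in stub frame(mm) [ 2.236e+02  2.300e+00 -2.000e-01] F tool [-0.3  3.2  0.1]
bowl [ 0.702 -0.281  0.04 ]
gougeA [ 0.614 -0.304  0.01 ]
gougeB [ 0.352 -0.401  0.02 ]
glue [0.723 0.289 0.06 ]
edge [ 1.044 -0.     0.   ]
edgeR [ 0.885 -0.85   0.   ]
```

View pics/v14.png

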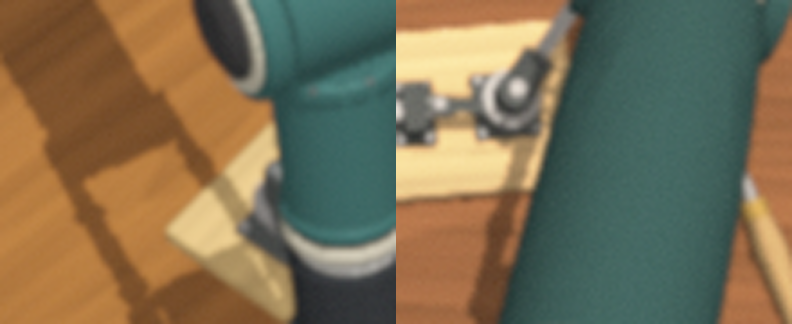

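```bash
python3 - <<'E'
from plan import *
import bench
s=bench.state();R=Ro.from_rotvec(s["ee_rot"]).as_matrix();p=s["eef_pos"]
u=R[:,0]; pa=p+.04*u; pb=pa+[0,0,.07]
path=line(p,R,pa,R,2)+line(pa,R,pb,R,2)
p1=np.array([.502,.336,.25]);n=20
for k in range(1,n+1):
    f=k/n; q=pb+(p1-pb)*f; q[2]=pb[2]+(.25-pb[2])*max(0,(f-.6)/.4)
    path.append((q,Rtool(328.98+44.8*f,15*(1-f))))
rows(p,R,path)
E
```

```text
pos [[20.0, 0.0, 0.0], [20.0, 0.0, -0.0], [9.2, -33.8, 0.1], [9.1, -33.8, 0.1], [-26.1, -7.0, 17.4], [-25.6, -6.5, 18.4], [-25.0, -6.0, 19.3], [-24.3, -5.5, 20.4]]
tw  [[0.0, 0.0, 0.0], [0.0, 0.0, 0.0], [0.0, 0.0, 0.0], [0.0, 0.0, 0.0], [0.4, -2.2, 0.9], [0.5, -2.1, 0.8], [0.5, -2.2, 0.7], [0.5, -2.2, 0.8]]
pos [[-23.5, -5.0, 21.3], [-22.8, -4.5, 22.2], [-21.9, -4.1, 23.2], [-21.1, -3.6, 24.0], [-20.2, -3.2, 24.8], [-19.3, -2.8, 25.5], [-18.3, -2.4, 26.4], [-17.3, -2.0, 27.0]]
tw  [[0.4, -2.2, 0.7], [0.5, -2.2, 0.8], [0.4, -2.2, 0.7], [0.3, -2.2, 0.8], [0.4, -2.2, 0.7], [0.3, -2.2, 0.8], [0.2, -2.3, 0.7], [0.3, -2.2, 0.8]]
pos [[-17.9, 14.3, 27.7], [-16.7, 14.6, 28.3], [-15.3, 14.9, 28.9], [-14.1, 15.3, 29.4], [-12.6, 15.4, 29.9], [-11.3, 15.7, 30.4], [-9.9, 15.9, 30.7], [-8.4, 15.9, 31.0]]
tw  [[0.2, -2.2, 0.7], [0.2, -2.3, 0.8], [0.2, -2.2, 0.7], [0.1, -2.2, 0.8], [0.1, -2.3, 0.7], [0.1, -2.2, 0.8], [0.0, -2.2, 0.7], [0.0, -2.3, 0.8]]
end [0.5021 0.336  0.25  ] [[0.971, -0.0, -0.239], [0.239, -0.001, 0.971], [-0.0, -1.0, -0.001]]
```

Call:
apply_moves(
  grip=[0,0,0,0,0,0,0,0],
  delta_pos=[
    [20.0,0.0,0.0],
    [20.0,0.0,0.0],
    [9.2,-33.8,0.1],
    [9.1,-33.8,0.1],
    [-26.1,-7.0,17.4],
    [-25.6,-6.5,18.4],
    [-25.0,-6.0,19.3],
    [-24.3,-5.5,20.4],
  ],
  twist=[
    [0.0,0.0,0.0],
    [0.0,0.0,0.0],
    [0.0,0.0,0.0],
    [0.0,0.0,0.0],
    [0.4,-2.2,0.9],
    [0.5,-2.1,0.8],
    [0.5,-2.2,0.7],
    [0.5,-2.2,0.8],
  ],
)

```text
t: 11.47
eef_pos: [0.7288, -0.1232, 0.3782]
ee_rot: [-1.583, 0.14, -0.462]
wrist_force: [0.3, 0.1, -2.8]
finger_gap: 0.277
```

Call:
apply_moves(
  grip=[0,0,0,0,0,0,0,0],
  delta_pos=[
    [-23.5,-5.0,21.3],
    [-22.8,-4.5,22.2],
    [-21.9,-4.1,23.2],
    [-21.1,-3.6,24.0],
    [-20.2,-3.2,24.8],
    [-19.3,-2.8,25.5],
    [-18.3,-2.4,26.4],
    [-17.3,-2.0,27.0],
  ],
  twist=[
    [0.4,-2.2,0.7],
    [0.5,-2.2,0.8],
    [0.4,-2.2,0.7],
    [0.3,-2.2,0.8],
    [0.4,-2.2,0.7],
    [0.3,-2.2,0.8],
    [0.2,-2.3,0.7],
    [0.3,-2.2,0.8],
  ],
)

```text
t: 12.13
eef_pos: [0.6142, 0.1073, 0.3783]
ee_rot: [-1.572, -0.026, -0.135]
wrist_force: [0.2, 0.9, -2.7]
finger_gap: 0.283
```

Call:
apply_moves(
  grip=[0,0,0,0,0,0,0,0],
  delta_pos=[
    [-17.9,14.3,27.7],
    [-16.7,14.6,28.3],
    [-15.3,14.9,28.9],
    [-14.1,15.3,29.4],
    [-12.6,15.4,29.9],
    [-11.3,15.7,30.4],
    [-9.9,15.9,30.7],
    [-8.4,15.9,31.0],
  ],
  twist=[
    [0.2,-2.2,0.7],
    [0.2,-2.3,0.8],
    [0.2,-2.2,0.7],
    [0.1,-2.2,0.8],
    [0.1,-2.3,0.7],
    [0.1,-2.2,0.8],
    [0.0,-2.2,0.7],
    [0.0,-2.3,0.8],
  ],
)

```text
t: 12.8
eef_pos: [0.4999, 0.3374, 0.2492]
ee_rot: [-1.563, -0.19, 0.192]
wrist_force: [-0.3, 0.1, -3.4]
finger_gap: 0.283
```

Call:
apply_moves(
  grip=[0,0,0],
  delta_pos=[
    [0,0,0],
    [0,0,0],
    [0,0,0],
  ],
  twist=[
    [0,0,0],
    [0,0,0],
    [0,0,0],
  ],
)

```text
t: 13.05
eef_pos: [0.5013, 0.3363, 0.2499]
ee_rot: [-1.564, -0.189, 0.19]
wrist_force: [0.6, 0.1, -2.4]
finger_gap: 0.28
```

```bash
python3 snap.py 15 scene top; python3 chk.py 15; python3 - <<'E'
from h import *
a=load("scene15")["color"][60:340,220:460,::-1]; b=load("top15")["color"][150:230,290:420,::-1]
a=cv2.resize(a,None,fx=1.9,fy=1.9); b=cv2.resize(b,None,fx=2.6,fy=2.6); b=cv2.copyMakeBorder(b,0,a.shape[0]-b.shape[0],0,0,0)
cv2.imwrite("pics/w15.png",np.hstack([a,b])); print(np.hstack([a,b]).shape)
E
```

```text
t 13.15 p [0.5023 0.3357 0.2509] gap 0.279 F [ 0.1  0.3 -1.6] tq [ 0.07 -0.04 -0.02] q [ 0.55  0.27  1.9  -0.    0.97 -1.26]
[[0.971, 0.001, -0.237], [0.237, -0.0, 0.971], [0.001, -1.0, -0.0]]
yaw 13.724912758316242 pitch 0.05297653809152721 centre in stub frame(mm) [  4.   -7.1 463.4] F tool [0.1 1.6 0.3]
(532, 794, 3)
```

View pics/w15.png

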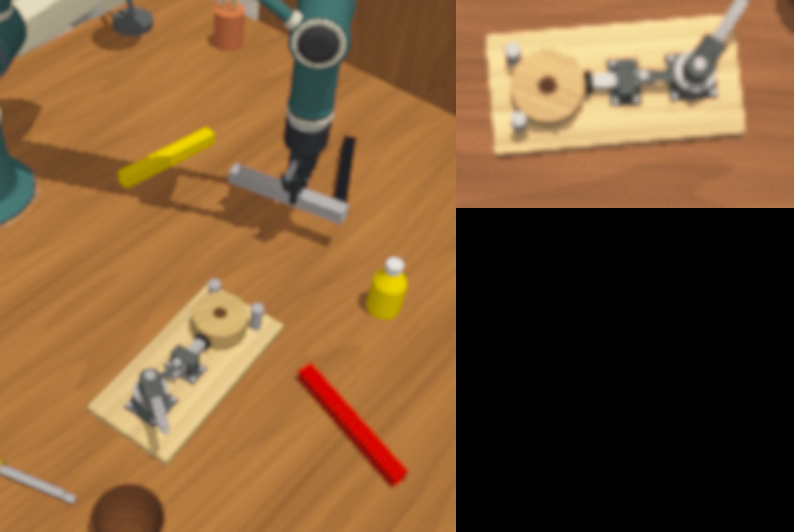

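The lever now points up and to the right, which is the locked position, and the blank is against both posts. The tube is held level over its old place, so I lower it.

Call:
apply_moves(
  grip=[0,0,0,0,0,0],
  delta_pos=[
    [0,25,0],
    [0,25,0],
    [0,12,0],
    [0,6,0],
    [0,2,0],
    [0,0,0],
  ],
  twist=[
    [0,0,0],
    [0,0,0],
    [0,0,0],
    [0,0,0],
    [0,0,0],
    [0,0,0],
  ],
)

```text
t: 13.65
eef_pos: [0.5025, 0.3357, 0.1815]
ee_rot: [-1.563, -0.188, 0.188]
wrist_force: [-0.5, 0.2, -2.2]
finger_gap: 0.282
```

```bash
python3 snap.py 16; python3 -c "
from bench import *;print(state()['wrist_force'])"
```

```text
t 13.65 p [0.5025 0.3357 0.1815] gap 0.282 F [-0.5  0.2 -2.2] tq [ 0.07 -0.12 -0.03] q [ 0.55  0.36  1.93 -0.    0.85 -1.26]
[[0.972, 0.0, -0.237], [0.237, -0.0, 0.972], [0.0, -1.0, -0.0]]
[-0.48254263  0.22938093 -2.17073189]
```

No contact yet. I'll go down a few mm more, release and retreat.

Call:
apply_moves(
  grip=[0,0,0,0],
  delta_pos=[
    [0,2,0],
    [0,1.5,0],
    [0,0,0],
    [0,0,0],
  ],
  twist=[
    [0,0,0],
    [0,0,0],
    [0,0,0],
    [0,0,0],
  ],
)

```text
t: 13.98
eef_pos: [0.5028, 0.3359, 0.1814]
ee_rot: [-1.563, -0.188, 0.188]
wrist_force: [-9.1, -6.8, 21.9]
finger_gap: 0.279
```

Call:
apply_moves(
  grip=[0.5,0.8,1,1,1,1,1,1],
  delta_pos=[
    [0,0,0],
    [0,0,0],
    [0,0,0],
    [0,0,0],
    [0,-10,0],
    [0,-30,0],
    [0,-40,0],
    [0,-40,0],
  ],
  twist=[
    [0,0,0],
    [0,0,0],
    [0,0,0],
    [0,0,0],
    [0,0,0],
    [0,0,0],
    [0,0,0],
    [0,0,0],
  ],
)

```text
t: 14.65
eef_pos: [0.5011, 0.3358, 0.2966]
ee_rot: [-1.565, -0.185, 0.192]
wrist_force: [0.5, -0.7, 0.0]
finger_gap: 0.996
```

Call:
apply_moves(
  grip=[1,1,1,1,1,1,1,1],
  delta_pos=[
    [0,-40,0],
    [0,0,35],
    [0,0,35],
    [0,0,35],
    [0,0,35],
    [0,0,35],
    [0,0,0],
    [0,0,0],
  ],
  twist=[
    [0,0,0],
    [0,0,0],
    [0,0,0],
    [0,0,0],
    [0,0,0],
    [0,0,0],
    [0,0,0],
    [0,0,0],
  ],
)

```text
t: 15.32
eef_pos: [0.4592, 0.508, 0.3365]
ee_rot: [-1.563, -0.19, 0.192]
wrist_force: [0.1, 0.2, 0.0]
finger_gap: 1.002
```

```bash
python3 snap.py 17 scene top; python3 - <<'E'
from h import *
c=load("top17"); t=c
hsv=cv2.cvtColor(c["color"],cv2.COLOR_RGB2HSV)
m=((hsv[...,1]<70)&(hsv[...,2]>90)).astype(np.uint8); r=np.zeros_like(m); r[165:260,215:265]=1; m*=r
k,l,s,ce=cv2.connectedComponentsWithStats(m); i=1+s[1:,4].argmax(); rr=cv2.minAreaRect(cv2.findContours((l==i).astype(np.uint8),0,2)[0][0]); print(rr, onz(c,*rr[0],.02))
# blank by circle of wood top: difference hue; central hole (dark) centre
for n in("top0","top17"):
    c=load(n); im=cv2.cvtColor(c["color"],cv2.COLOR_RGB2GRAY).astype(float)[172:192,315:342]
    h=(im<im.min()+45); v,u=np.nonzero(h); w=255-im[h]; X=onz(c,(u*w).sum()/w.sum()+315,(v*w).sum()/w.sum()+172,.058)
    ex=np.array([-.1155,.9933]); ey=np.array([-.9933,-.1155]); dd=X[:2]-[.5893,-.1205]; print(n,"blank in jig",dd@ex,dd@ey, h.sum())
for n,z,x,y in(("post+",.068,.218,.042),("post-",.068,.218,-.042)):
    X=np.r_[np.array([.5893,-.1205])+x*ex+y*ey,z]; print(n,proj(t,X))
a=load("scene17")["color"][:,:,::-1]; cv2.imwrite("pics/w17.png",a)
cv2.imwrite("pics/x17.png",cv2.resize(load("top17")["color"][120:280,200:480,::-1],None,fx=2.8,fy=2.8,interpolation=cv2.INTER_CUBIC))
E
```

```text
t 15.4167 p [0.4601 0.5059 0.3362] gap 0.998 F [ 0.3 -0.6 -0. ] tq [ 0.01 -0.01  0.01] q [ 0.8   0.33  1.65 -0.    1.16 -1.01]
[[0.971, -0.001, -0.238], [0.238, -0.002, 0.971], [-0.001, -1.0, -0.001]]
((238.67599487304688, 208.46798706054688), (69.49699401855469, 9.570371627807617), 79.69515228271484) [0.48146242 0.32861854 0.02      ]
top0 blank in jig 0.1705147380904875 0.0020912027307333505 28
top17 blank in jig 0.15701114459114576 0.0035203463757410565 32
post+ [[313.277722   195.55371977]]
post- [[311.00419156 169.04560058]]
```

View pics/w17.png

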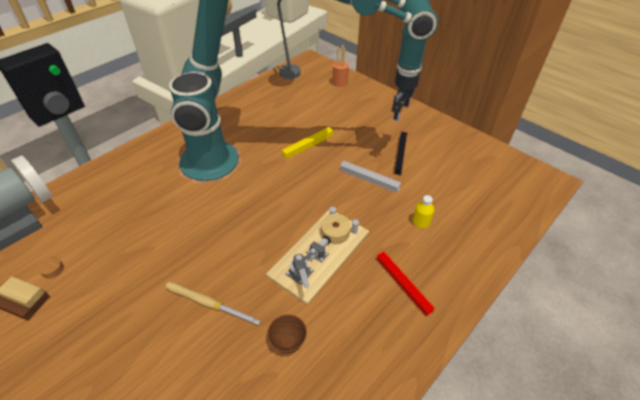

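View pics/x17.png

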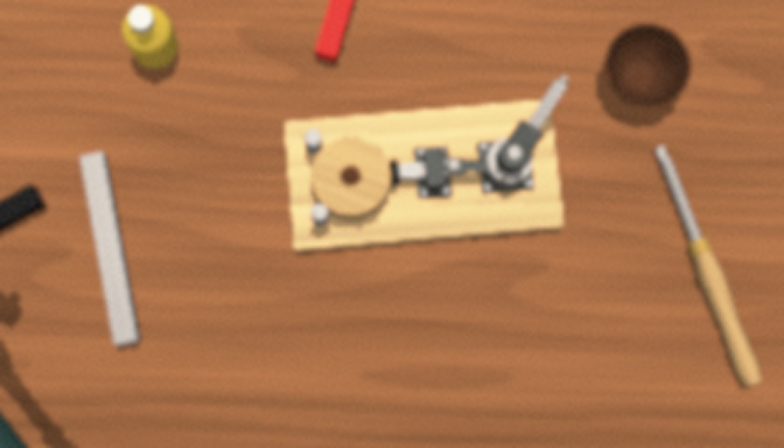

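The hole measurement went wrong because its window caught the black ram pad as well. I'll repeat it from the hole at x17 (350,175), and measure the lever angle from its tip at (562,80).

```bash
python3 - <<'E'
from h import *
c=load("top17"); ex=np.array([-.1155,.9933]); ey=np.array([-.9933,-.1155]); P0=np.array([.5893,-.1205])
hsv=cv2.cvtColor(c["color"],cv2.COLOR_RGB2HSV)
im=cv2.cvtColor(c["color"],cv2.COLOR_RGB2GRAY).astype(float)[176:189,318:332]
h=im<150; v,u=np.nonzero(h); w=150-im[h]; U=(u*w).sum()/w.sum()+318;V=(v*w).sum()/w.sum()+176
X=onz(c,U,V,.056); d=X[:2]-P0; print("hole px",U,V,"blank in jig",d@ex,d@ey)
tip=onz(c,(562.5)/2.8-.5+200,(80.5)/2.8-.5+120,.102)[:2]
q=onz(c,(513.5)/2.8-.5+200,(153.5)/2.8-.5+120,.097)[:2]
for o in(P0,q):
    e=tip-o; print("lever",np.linalg.norm(e),np.radians((np.degrees(np.arctan2(e[1],e[0]))-96.65-128)%360))
E
```

```text
hole px 324.72433264887064 182.41837782340863 blank in jig 0.17881583988908858 0.0017359212469405792
lever 0.09649464460927158 1.805143788797417
lever 0.09714237757156871 1.794072374934461
```

```bash
python3 -c "
from bench import *
print(finish_job())"
```

```text
the job is handed in; nothing more can be done
None
```

The lever is locked at its stop, the blank is against both posts, and the tube is back down flat where it first lay. I handed the job in at about 15.4 s; it gave no verdict.

**How it went**
- I picked up the grey steel tube and slid it to within a few mm of the shoulder. I then swung the lever about 97° until the tube pushed against a firm stop.
- After that I drew the tube straight off the stub and lowered it.
- The first insertion caught on the step of the bar, with about 27 N of axial force and the tube 5–6 mm off line. I backed off, corrected it using both camera views, and it then went on freely.

**Last checks, from the pictures**

| Check | Measured | Needed |
|---|---|---|
| Lever angle | 1.79–1.81 rad | above 1.74 |
| Blank in the jig frame | x 179 mm, y 2 mm | 177.3–187.3, within ±5 |
| Tube middle | (0.481, 0.329) m, left of the jig | flat, off the jig |

- **Blank:** x is near the low limit, and the measurement is only good to 2–4 mm. The pictures show the blank touching both posts. My first automatic reading of it was wrong because it picked up the black ram pad, so I measured again from the hole.
- **Cameras:** the two views disagreed by about 4–5 mm in world x, so I aligned the tube to the stub by comparing the two within the same picture.
- **Tube height:** I didn't measure how high the tube lies. It looks flat in both views.
- **Gouge, bowl and glue:** they look unmoved in the final pictures.

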